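# Turn a rinsed sample pan over to drain, then hang it up to dry

## Robot

A 6-joint arm with a two-finger parallel gripper is mounted at the origin on the work surface. World frame = base frame: x ahead of the robot, y to its left, z up, the work surface at z = 0. Lengths are in m, angles in degrees, forces in N, time in s.
With the tool pointing down it reaches from about 0.35 to 0.875 m from the base axis. Payload 4.2 kg.
Tool frame: the origin (TCP) lies midway between the tips of the shut fingers; the grasp point (between the pads) lies r.pinch_z behind it (r.pinch_z is the distance from the TCP to the grasp point, in m); z points along the fingers, y is the direction in which the jaws open and shut (so a half turn about z gives the same grasp; the last joint's range is limited). The gripper opens to 87 mm and grips with 3 to 60 N. Pads are 19 mm wide; open, the fingers measure 117 mm over their backs; the gripper's body (75 mm by 190 mm) begins 51 mm behind the grasp point.
Start: joints at [-52.678, 22.042, 0.453, 0, -68.411, -14.817], TCP at [0.239, -0.577, 0.184] pointing down, gripper open.
Joint ranges: [-179.83, 179.83], [-69.29, 118.12], [-61.27, 80.66], [-181.25, 117.63], [-171.15, -9.14], [-177.46, 177.46]. Speed limits (degrees/s): [159.86, 159.86, 180, 180, 180, 180].

## Interface

Orientations are given as a 3x3 rotation matrix whose columns are the frame's x, y, z axes.
In Python, from station import r gives the robot as it stands. The module is installed in compiled form; this text tells all that it offers.
- The arm moves only by the tool play_rows, never from a script. Its argument "deltas" is a list of rows, each a list of 7 numbers: the shift along the tool's x, y, z in units of 25 mm (1.0 is 25 mm), then the turn, a rotation vector about the tool's x, y, z in units of 5 degrees (1.0 is 5 degrees), then the finger opening in mm, from 0 to 87. In form: [[tx, ty, tz, wx, wy, wz, fingers], ...]. A call has 1 to 12 rows; each row is the pose to reach, as a shift and turn from the pose commanded when the call began, along the tool's axes at that moment; what a row does not reach only later rows make up. A row lasts 1/10 s, in which the tool goes at most 50 mm and 8.59 degrees, less where a joint would pass 70% of its speed; a pose out of reach is approached as far as the arm can. A call with a gripper value outside its range is refused whole. The fingers move at their own pace and stop on an object; the grip force is fixed at half the most. Time passes only in rows, so rows that repeat a pose let the fingers close. It gives the time, the measured TCP pose, the force and the opening at its end, in the units of the state.
- r.sense(): the state, without advancing time (a new reading comes with each control period).
- r.capture(name): name is "scene" or "top"; returns a dict with "pixels" (384x512x3 uint8, red, green, blue), "camera_matrix" (3x3 intrinsics, pixels), "R" (3x3) and "t" (3): a world point X has camera coordinates R X + t. Camera axes: x right, y down, z forward; pixel columns grow to the right and rows downward; lengths in m; the calibration is good to about 2 mm. A picture is of the moment at which its call begins. There is no depth.
- r.finish_job(): hands the job in, once; it reports no verdict.
Trained networks look in the newest picture that a camera, given by its name, has taken for a name from the list of things; names that differ only in an ending like _2 or _b are one class to them, and where a whole thing is asked for, a point or a joint stands for the part that bears it (a point fixed in the world has none). Each returns a list of dicts, best first, with "score" (0 to 1); they miss things now and then, are a little off and sometimes report something else, mostly with a low value. They report only what shows in the picture. A call takes as long as a camera call. They do not tell look-alikes from the thing itself.
- r.spot_in(camera, target): "centre" ([x, y, z] in m, in world coordinates, good to about 4 mm: the middle of the surface that is visible of it).
- r.cut_out(camera, target): "region" (384x512 bool, what is visible of it).
The state is a dict: "time_s": time; "joints": joint angles; "joint_velocities": joint speeds; "effort": joint torques, N m; "tcp_pos": TCP position; "ee_rot": TCP orientation; "wrist_force": force on the tool from outside, world axes, zero at the start; "moment": the same for the moment, N m; "gripper_width": opening from 0.0 (shut) to 1.0 (fully open).
Only numpy, scipy, OpenCV 4.12 (cv2) and the standard library are available. Lean on these libraries where they do the work, as an engineer would, in place of code of your own. Each camera call takes 0.05 s, during which the arm holds its last target.

## Task

Set the rinsed pan upright into the open leaf of the turnover cradle, its handle sticking straight out over the leaf's end that is away from the robot, and swing the leaf fully shut so that the pan lies mouth-down on the drain bed. Swing the leaf fully back open, leaving the pan lying mouth-down on the bed, then pick the pan up and hang it by the ring of its handle on the hook of the drying stand, hanging still. Leave the other things on the table where they are, and never let the pan drop onto the table or floor.

Things in the scene. Friction and masses are not known exactly. Their poses are not given: they have to be found in the camera images.
- pan: The pan: a shallow round steel pan, 62 across at its floor, 68 across at its mouth, 30 high, about 0.18 kg, with a flat straight handle 12 wide and 6 thick, of which 67 stands clear of the pan, ending in a ring (inside diameter 26, outside 40, bar 7 thick). It starts mouth-up on the table. Origin: centre of the underside of its floor; z towards its mouth, x along the handle towards the ring.
- pan_center (a point): Centre of the pan, 15 above its underside; axes as the pan's.
- pan_grip (a point): Middle of the handle, 66 from the pan's axis along its x and 17 above its underside; the handle is gripped across its 12 width.
- pan_ring (a point): Centre of the ring, 115.5 from the pan's axis along its x and 17 above its underside; the hole's axis is the pan's z.
- cradle: The turnover cradle, fixed: a grey base 88 (x) by 176 (y) and 8 high, an aluminium leaf hinged along its x axis across the middle. Open, the leaf lies over the +y half; the raised drain bed is the -y half. Origin: centre of the underside; x points roughly away from the robot, y to the robot's left, z up.
- hinge (a point): Middle of the leaf's hinge axis, 29.5 above the table. The axis runs along the cradle's x.
- leaf (a joint): Angle of the leaf: 0 fully open (lying flat at the cradle's +y side), grows as it swings up and over, 3.14 fully shut over the drain bed. It turns easily (0.25 kg, friction under 0.05 N m) and falls to the nearer end if let go on the way.
- leaf_nest (a point): Centre of the leaf's nest floor, 44 from the hinge axis. The nest is a pocket 74 (along the hinge) x 76 inside. Its walls: 26 high by the hinge, 12 high at the two ends, 8 high on the outer side by the bar. The pan sits in it with its handle passing over the end wall at the cradle's +x end, straight out along the cradle's x. Turns with the leaf; open, its floor is 15 above the table.
- leaf_bar (a point): Middle of the leaf's round grip bar, 10 thick and parallel to the hinge, 145 from the hinge axis; 66 free length between its side arms, which lie in line with the leaf, and 50 clear between it and the leaf's wall. It is at hinge height when the leaf is open or shut.
- bed (a point): Centre of the drain bed's floor, 14 above the table, 44 from the hinge towards the cradle's -y, flat, 80 x 80. An upright guide plate (24 wide, 6 thick, top 56 above the table) stands 81 from the hinge at the middle of its outer edge and keeps the pan over the bed as it comes off the leaf; it passes through a gap in the leaf's outer wall. When the leaf shuts, the pan comes over here mouth-down with its handle (27 above the table) still pointing along the cradle's +x.
- stand: The drying stand, fixed: a steel foot 110 square, an upright post 14 thick and 260 high, a single hook of 8 thick round bar. Origin: foot of the post's axis on the table; the hook points along the stand's -x, roughly towards the robot.
- hook_seat (a point): Lowest point of the hook bar's axis, where a ring hangs: 48 from the post's axis, 217 above the table.
- hook_tip (a point): Top end of the hook's upturned tip: 68 from the post's axis, 259 above the table. The tip is upright for its last 24; the bar then curves down and back to the seat and rises slightly to the post.
- dish: Bystander, to be left alone: round steel dish without a handle, 90 across, 35 high. Origin: underside.
- amber_jar: Bystander, to be left alone: amber glass jar 44 across, 75 high. Origin: underside.
- white_bottle: Bystander, to be left alone: white bottle 54 across, 130 high. Origin: underside.
- flask: Bystander, to be left alone: metal flask 80 across, 190 high. Origin: underside.
- spatula: Bystander, to be left alone: small spatula 170 long lying flat. Origin: underside.
- block: Bystander, to be left alone: wooden block 60 x 40 x 30. Origin: underside.
Not all that is in view belongs to the job. What is shaped like the pan but orange or pink is not meant.

How it is judged (in metres and radians):
On the way, in this order (a step that is already met when the one before it is completed fails the run):
1. the pan sits upright on the floor of the open leaf's nest, handle out over the far end (horizontal distance between pan_center and leaf_nest below 0.008 m and z of pan_center in the frame of leaf_nest below 0.019 m and angle between pan_center's own z axis and vertical below 0.1 rad and value of joint leaf below 0.12 rad and x of pan_ring in the frame of cradle above 0.1 m), for 0.2 s.
2. the leaf is fully shut and the pan lies mouth-down on the drain bed (value of joint leaf above 3.02 rad and horizontal distance between pan_center and bed below 0.01 m and angle between pan_center's own z axis and vertical above 3 rad and z of pan_center in the frame of bed between 0.008 and 0.02 m), for 0.2 s.
3. the leaf is fully open again and the pan still lies mouth-down on the bed (value of joint leaf below 0.12 rad and horizontal distance between pan_center and bed below 0.01 m and angle between pan_center's own z axis and vertical above 3 rad and z of pan_center in the frame of bed between 0.008 and 0.02 m), for 0.2 s.
At the end, for the whole second after the job is handed in: The pan hangs by its ring on the hook (ring centre within 12 mm sideways of the bar, 20 mm below to 10 mm above the seat, between tip and post), pan below, handle within 20 degrees of upright, released, slower than 60 mm/s; the leaf lies open (within 0.12 rad) (x of pan_ring in the frame of hook_seat between -0.016 and 0.035 m and y of pan_ring in the frame of hook_seat between -0.012 and 0.012 m and z of pan_ring in the frame of hook_seat between -0.02 and 0.01 m and angle between pan_center's own x axis and vertical below 0.35 rad and contact force between pan and stand above 0.5 N and contact force between pan and the fingers below 0.05 N and linear speed of pan below 0.06 m/s and value of joint leaf below 0.12 rad); the robot touches nothing.
It fails at once if a bystander is displaced by more than 40 mm (distance of any of dish, amber_jar, white_bottle, flask, spatula, block from where it was at the start of the episode above 0.04 m).
It fails at once if the pan is dropped onto the table (hits it with more than 25 N) (contact force between pan and table above 25 N).
It fails at once if the pan falls to the floor (height (world z) of pan below -0.05 m).
It also fails if it takes over 72 s, if anything falls off the work surface, if the arm or the gripper's body presses on something with over 40 N, if the wrist force passes 120 N, or if a joint passes its speed limit or range.

## Working session

There is one attempt and no reset: what is moved stays moved. The work goes in short steps, Python scripts to look and compute and a tool call to move; the robot and the scene stay as the last step left them, time stands still between calls to the robot, and variables do not carry over. Pictures are saved under pics/ and viewed, and the job is handed in when it is done.

Besides the shell and the picture viewer there is one more tool, called after "Call:" in YAML: its name, and indented under it one key for each argument. play_rows: Moves the arm, as the interface text tells. Its arguments: {"type":"object","properties":{"deltas":{"type":"array","items":{"type":"array","items":{"type":"number"}}}},"required":["deltas"]}

```bash
mkdir -p pics; ls
cat > h.py <<'E'
import numpy as np, cv2
from station import r
def cap(n,f=None):
    c=r.capture(n)
    if f: cv2.imwrite('pics/'+f,c['pixels'][:,:,::-1])
    return c
def proj(c,X):
    p=c['camera_matrix']@(c['R']@np.asarray(X,float)+c['t']); return p[:2]/p[2]
def ray(c,uv):
    d=c['R'].T@np.linalg.inv(c['camera_matrix'])@np.array([uv[0],uv[1],1.]); o=-c['R'].T@c['t']; return o,d/np.linalg.norm(d)
def atz(c,uv,z):
    o,d=ray(c,uv); return o+d*(z-o[2])/d[2]
def tri(c1,u1,c2,u2):
    o1,d1=ray(c1,u1);o2,d2=ray(c2,u2)
    A=np.c_[d1,-d2]; s=np.linalg.lstsq(A,o2-o1,rcond=None)[0]
    a=o1+s[0]*d1;b=o2+s[1]*d2
    return (a+b)/2,np.linalg.norm(a-b)
E
python3 - <<'E'
from h import *
a=cap('scene','s0.png');b=cap('top','t0.png')
np.set_printoptions(precision=4,suppress=True)
for n,c in (('scene',a),('top',b)):
    print(n,-c['R'].T@c['t'],c['R'][2],c['camera_matrix'][0,0])
    for t in ['pan','cradle','leaf','leaf_bar','leaf_nest','stand','hook_tip','pan_ring','dish','spatula']:
        print(t,[(x['centre'],round(x['score'],2),proj(c,x['centre'])) for x in r.spot_in(n,t)][:4])
s=r.sense();print(s); print(r.pinch_z)
E
```

```text
pics
scene [ 1.0931 -0.3483  1.1202] [-0.5052  0.2753 -0.8179] 357.5051922783605
pan [([0.3748, -0.1501, 0.0179], 0.74, array([207.7417, 200.8201])), ([0.3483, -0.4698, 0.0215], 0.69, array([119.585 , 229.1017])), ([0.2289, -0.2315, 0.0164], 0.57, array([173.2053, 180.6769]))]
cradle [([0.4505, 0.1961, 0.018], 0.59, array([298.5836, 181.7085])), ([0.4657, 0.139, 0.0093], 0.57, array([287.5806, 191.3518]))]
leaf [([0.4472, 0.1951, 0.022], 0.76, array([298.0355, 180.5655]))]
leaf_bar [([0.4501, 0.1954, 0.0176], 0.97, array([298.3619, 181.7615]))]
leaf_nest [([0.4506, 0.1945, 0.0172], 0.98, array([298.2178, 182.0009]))]
stand [([0.6778, -0.1796, 0.0112], 0.69, array([236.2028, 274.698 ]))]
hook_tip [([0.681, -0.1839, 0.0162], 0.71, array([235.3938, 275.5192]))]
pan_ring [([0.3475, -0.4745, 0.0169], 0.95, array([118.5699, 230.1023])), ([0.37, -0.1489, 0.0216], 0.91, array([207.4395, 199.1747])), ([0.2245, -0.2271, 0.0156], 0.54, array([173.9332, 179.5712]))]
dish [([0.5244, -0.4689, 0.0132], 0.92, array([135.2146, 272.8407]))]
spatula [([0.489, 0.4225, 0.0017], 0.82, array([351.3815, 170
[... 1107 characters left out ...]
 ([0.7335, 0.1967, 0.0881], 0.28, array([206.8456, 143.453 ]))]
spatula [([0.4952, 0.4282, 0.0016], 0.92, array([142.5443, 207.3599]))]
{'time_s': 1.1, 'joints': array([-52.6765,  22.0417,   0.4536,   0.0023, -68.4118, -14.8169]), 'joint_velocities': array([ 0.043 ,  0.0008, -0.0062,  0.0521, -0.005 , -0.011 ]), 'effort': array([  0.0002, -39.0477,  18.7624,   4.2244,   0.0156,  -0.    ]), 'tcp_pos': array([ 0.2393, -0.5774,  0.1837]), 'ee_rot': array([[-0.9238, -0.3828, -0.    ],
       [-0.3828,  0.9238, -0.    ],
       [ 0.    , -0.    , -1.    ]]), 'wrist_force': array([-0.077 ,  0.2642,  0.3138]), 'moment': array([ 0.0048, -0.0335, -0.0208]), 'gripper_width': 1.0025294811326873}
0.0187
```

View pics/s0.png

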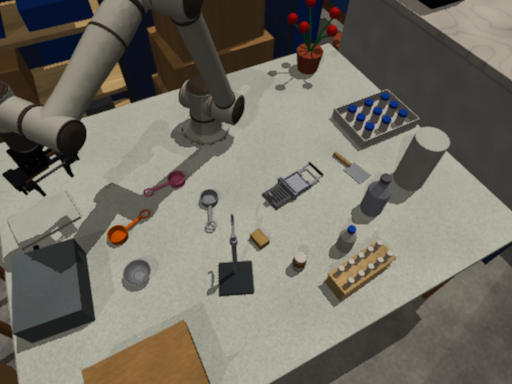

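View pics/t0.png

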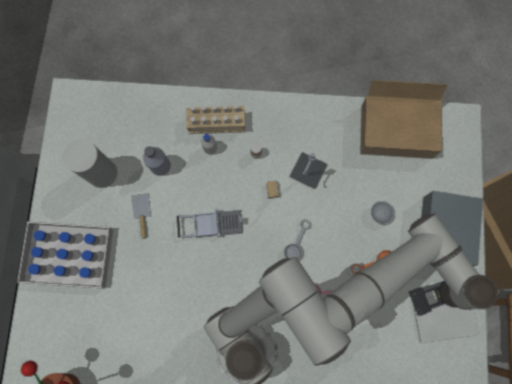

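Run:
```python
import cv2,numpy as np
s=cv2.imread('pics/s0.png');t=cv2.imread('pics/t0.png')
def z(i,x,y,w,h,f):return cv2.resize(i[y:y+h,x:x+w],(w*f,h*f),interpolation=cv2.INTER_CUBIC)
cv2.imwrite('pics/z1.png',z(s,90,150,160,120,5))
cv2.imwrite('pics/z2.png',z(t,270,200,160,120,5))
cv2.imwrite('pics/z3.png',np.vstack([z(s,240,140,130,70,6),z(t,160,180,130,70,6)][:1]))
cv2.imwrite('pics/z4.png',z(t,160,180,130,90,6))
cv2.imwrite('pics/z5.png',np.hstack([z(s,195,215,90,110,4),z(t,270,130,90,110,4)]))
```

```text
(no output)
```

View pics/z1.png

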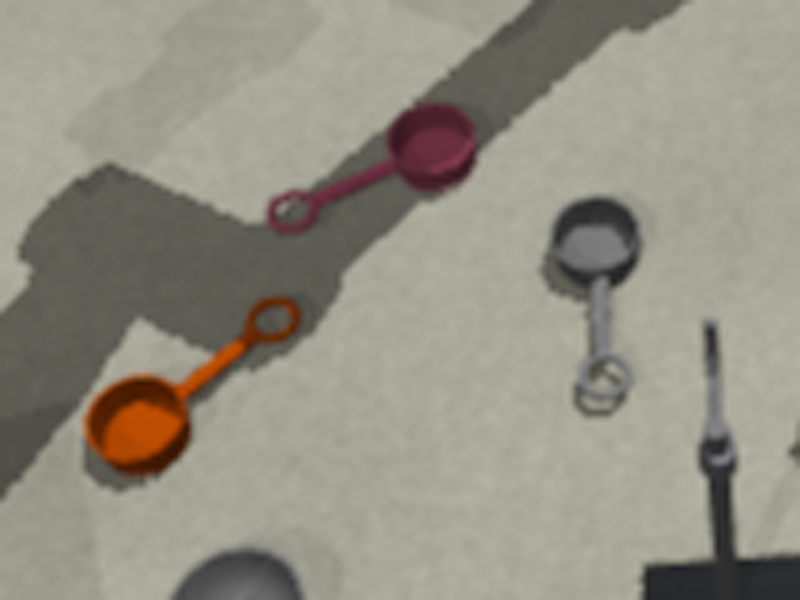

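View pics/z2.png

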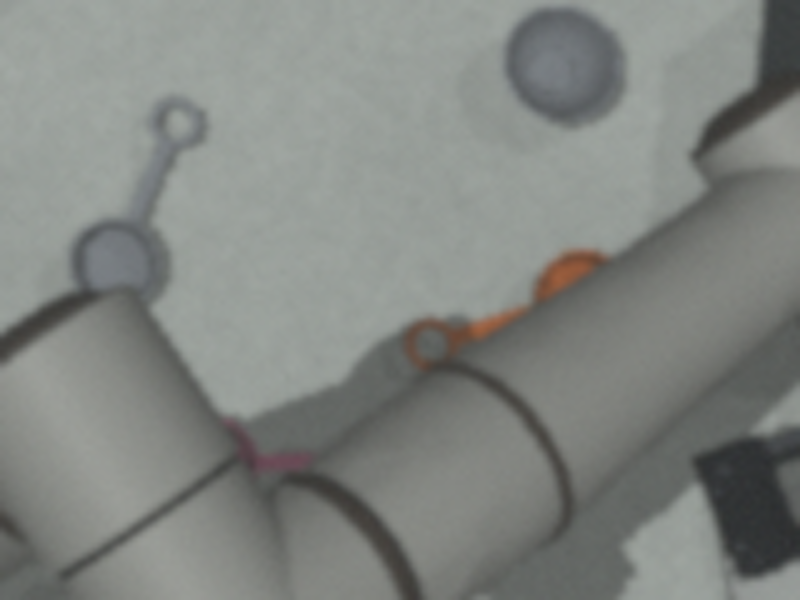

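View pics/z3.png

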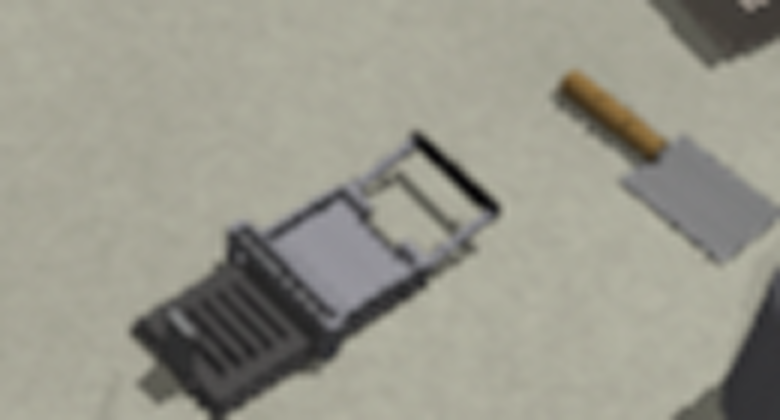

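View pics/z4.png

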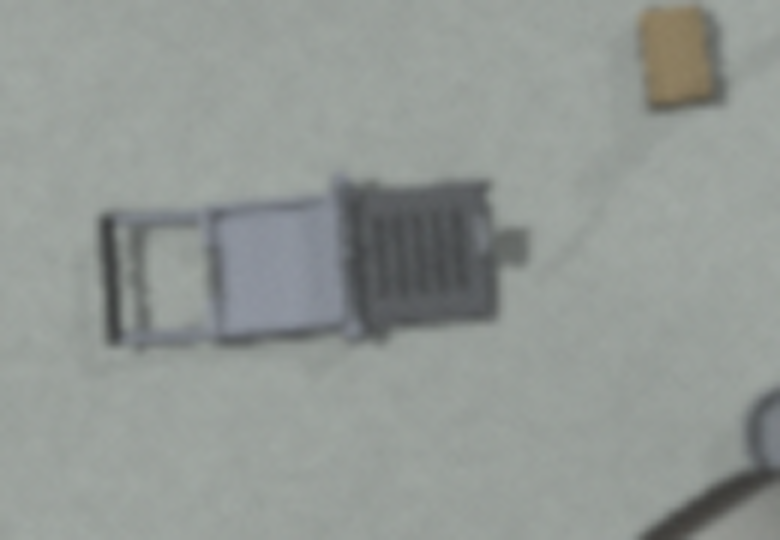

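View pics/z5.png

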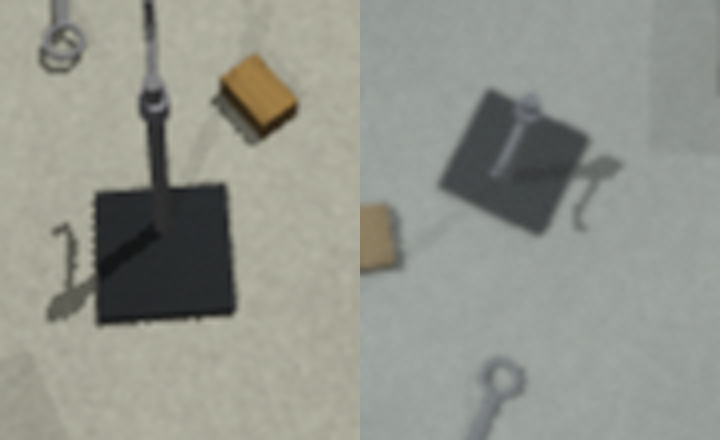

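Run:
```python
from h import *
import pickle
d={}
for n in ('scene','top'):
    c=cap(n);d[n]=c
    for t in ('pan','cradle','leaf','stand'):
        d[n,t]=r.cut_out(n,t); print(n,t,[(x['score'],x['region'].sum()) for x in d[n,t]])
pickle.dump(d,open('d.pkl','wb'))
out=[]
for n,x,y in (('scene',190,150),('top',160,150)):
    im=d[n]['pixels'][:,:,::-1].copy()
    for t,col in (('pan',(0,0,255)),('cradle',(0,255,0)),('leaf',(255,0,0)),('stand',(0,255,255))):
        for m in d[n,t]:
            im[m['region']]=(im[m['region']]*.6+np.array(col)*.4)
    out.append(cv2.resize(im[y:y+150,x:x+200],None,fx=4,fy=4,interpolation=cv2.INTER_NEAREST)[:300 if 0 else 600])
    cv2.imwrite(f'pics/m_{n}.png',out[-1])
```

```text
scene pan [(0.81, np.int64(317)), (0.22, np.int64(484))]
scene cradle [(0.92, np.int64(1107))]
scene leaf [(0.87, np.int64(513))]
scene stand [(0.81, np.int64(1327))]
top pan [(0.58, np.int64(69)), (0.57, np.int64(339)), (0.56, np.int64(64))]
top cradle [(0.58, np.int64(1119))]
top leaf [(0.69, np.int64(288)), (0.64, np.int64(650))]
top stand [(0.66, np.int64(1277))]
```

View pics/m_scene.png

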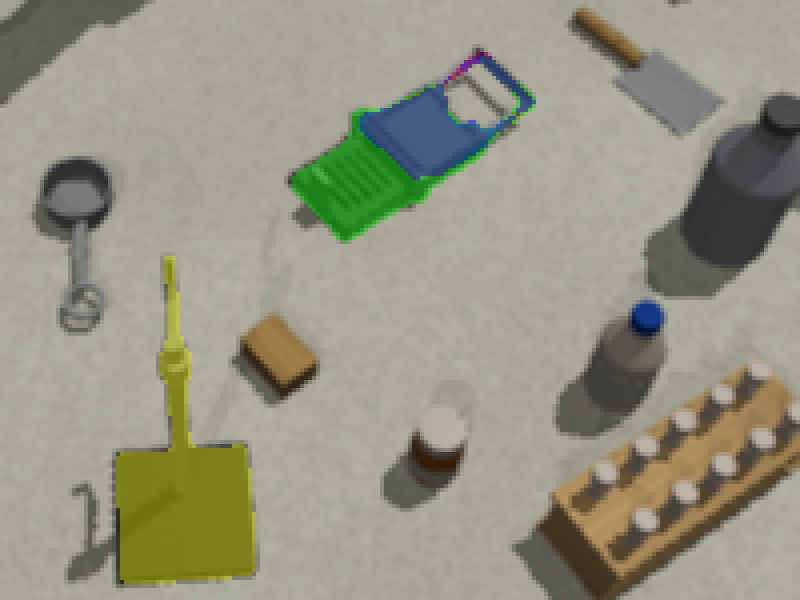

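View pics/m_top.png

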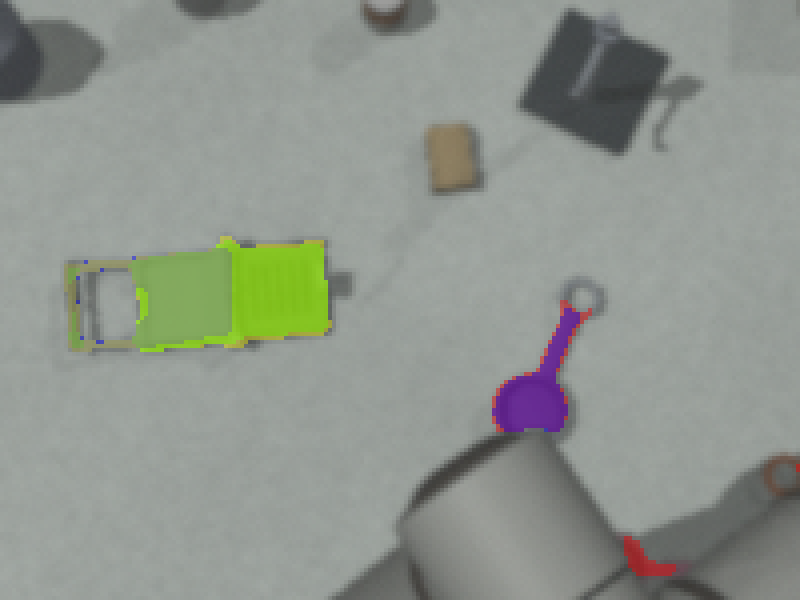

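```bash
cat >> h.py <<'E'
import pickle
def P(p,off,f): return (np.array(p)+.5)/f-.5+np.array(off)
def T(x,y,yaw,L):
    c,s=np.cos(yaw),np.sin(yaw); L=np.atleast_2d(L)
    return np.c_[x+c*L[:,0]-s*L[:,1], y+s*L[:,0]+c*L[:,1], L[:,2]]
def pj(c,X):
    X=np.atleast_2d(X)@c['R'].T+c['t']; X=X@c['camera_matrix'].T; return X[:,:2]/X[:,2:]
def circ(x,y,z,rr,n=60):
    a=np.linspace(0,2*np.pi,n); return np.c_[x+rr*np.cos(a),y+rr*np.sin(a),np.full(n,z)]
PAN=[circ(0,0,.03,.034),circ(0,0,0,.031),circ(.1155,0,.017,.02),circ(.1155,0,.017,.013),np.array([[.033,.006,.02],[.096,.006,.02],[.096,-.006,.02],[.033,-.006,.02]])]
def box(x0,x1,y0,y1,z): return np.array([[x0,y0,z],[x1,y0,z],[x1,y1,z],[x0,y1,z],[x0,y0,z]])
CR=[box(-.044,.044,-.088,.088,0),box(-.037,.037,.006,.082,.015),box(-.033,.033,.140,.150,.0295),box(-.04,.04,-.084,-.004,.014),box(-.012,.012,-.084,-.078,.056)]
ST=[box(-.055,.055,-.055,.055,0.008),box(-.007,.007,-.007,.007,.26),np.array([[0,0,0],[0,0,.26]]),np.array([[-.068,0,.259],[-.068,0,.235],[-.060,0,.222],[-.048,0,.217],[0,0,.225]])]
def draw(c,items,crop,f,fn):
    x,y,w,h=crop
    im=cv2.resize(c['pixels'][y:y+h,x:x+w,::-1],None,fx=f,fy=f,interpolation=cv2.INTER_CUBIC)
    for pose,model,col in items:
        for L in model:
            q=(pj(c,T(*pose,L))-np.array([x,y])+.5)*f-.5
            cv2.polylines(im,[np.round(q*8).astype(np.int32)],False,col,1,cv2.LINE_AA,3)
    cv2.imwrite('pics/'+fn,im)
E
python3 - <<'E'
from h import *
np.set_printoptions(precision=4,suppress=True)
from scipy.optimize import least_squares as ls
d=pickle.load(open('d.pkl','rb'));S=d['scene'];Tp=d['top']
def fit(obs,x0):
    f=lambda p:np.concatenate([pj(c,T(*p,l))[0]-u for c,l,u in obs])
    s=ls(f,x0); print(s.x,np.degrees(s.x[2]),'\n',s.fun.reshape(-1,2).round(2).tolist()); return s.x
so,sf=(90,150),5; to,tf=(270,200),5
# pan: mouth centre, ring
pan=fit([(S,[0,0,.03],P((596,240),so,sf)),(S,[.1155,0,.017],P((605,379),so,sf)),(Tp,[.1155,0,.017],P((179,122),to,tf)),(Tp,[0,0,.03],P((118,264),to,tf))],[.37,-.15,0])
print(tri(S,P((605,379),so,sf),Tp,P((179,122),to,tf)))
a=((240,140),6);b=((160,180),6)
cr=fit([(S,[0,.145,.0295],P((457,172),*a)),(Tp,[0,.145,.0295],P((111,279),*b)),(S,[0,-.081,.056],P((183,322),*a)),(Tp,[0,-.081,.056],P((482,235),*b))],[.45,.15,0])
print(tri(S,P((457,172),*a),Tp,P((111,279),*b)))
e=((270,130),4);g=((195,215),4)
st=fit([(Tp,[.055,.055,.008],P((490-360,88),*e)),(Tp,[.055,-.055,.008],P((590-360,137),*e)),(Tp,[-.055,-.055,.008],P((541-360,236),*e)),(Tp,[-.055,.055,.008],P((438-360,186),*e)),
 (S,[.055,.055,.008],P((233,312),*g)),(S,[-.055,.055,.008],P((227,187),*g)),(S,[-.055,-.055,.008],P((97,190),*g)),(S,[.055,-.055,.008],P((98,322),*g))],[.67,-.18,-.4])
pickle.dump((pan,cr,st),open('poses.pkl','wb'))
R=(0,0,255)
it=[(pan,PAN,R),(cr,CR,R),(st,ST,R)]
draw(S,it,(190,150,200,150),4,'o1.png'); draw(Tp,it,(160,135,200,150),4,'o2.png')
E
```

```text
[ 0.3642 -0.1436 -0.3527] -20.210572994129038 
 [[-0.85, -1.41], [-0.66, -0.25], [-0.38, -0.81], [-0.29, -1.09]]
(array([ 0.4711, -0.1832,  0.0121]), np.float64(0.004549582574467103))
[0.4547 0.1386 0.1665] 9.537269658690025 
 [[-0.83, 0.22], [0.23, -0.42], [-0.05, -0.65], [-0.7, -0.41]]
(array([0.4301, 0.284 , 0.0284]), np.float64(0.0034019140310172133))
[ 0.6822 -0.1856 -0.4144] -23.74434244193374 
 [[-0.51, -0.89], [0.24, -0.41], [-0.27, -0.3], [-0.48, -0.81], [0.19, 0.02], [-0.32, -0.94], [-0.78, 0.02], [-0.86, -0.52]]
```

View pics/o1.png

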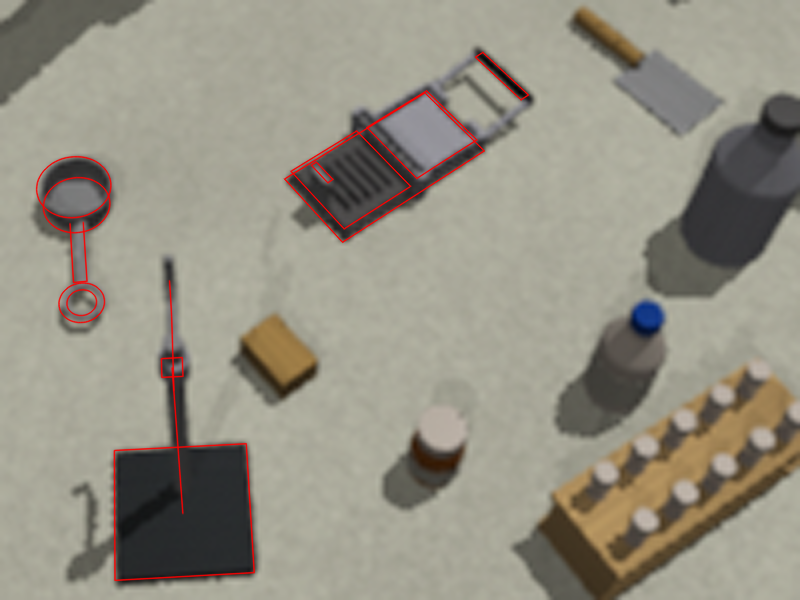

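View pics/o2.png

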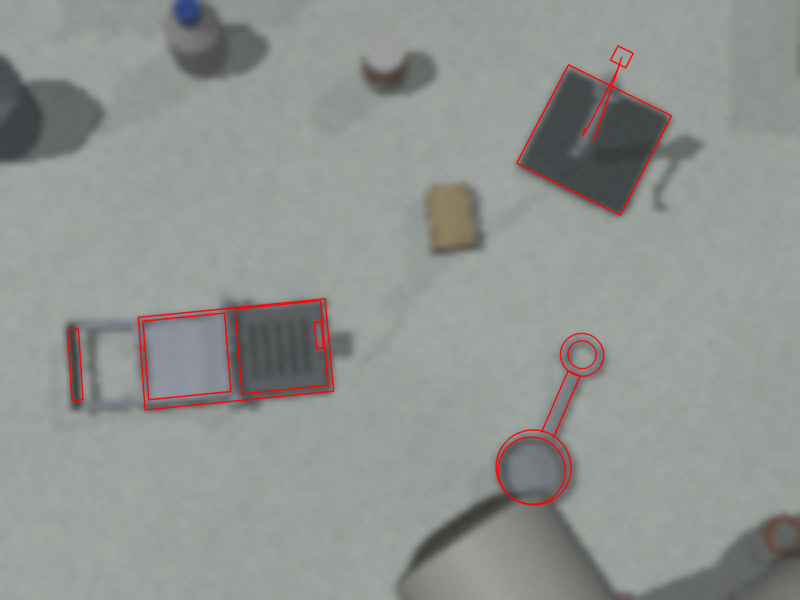

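Run:
```python
from h import *
d=pickle.load(open('d.pkl','rb'))
o=[]
for n,(x,y) in (('scene',(205,205)),('top',(280,130))):
    im=d[n]['pixels'][y:y+95,x:x+65,::-1].astype(float)/255
    im=(im**.55*255).astype(np.uint8)
    o.append(cv2.resize(im,None,fx=6,fy=6,interpolation=cv2.INTER_CUBIC))
cv2.imwrite('pics/st.png',np.hstack(o))
```

```text
(no output)
```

View pics/st.png

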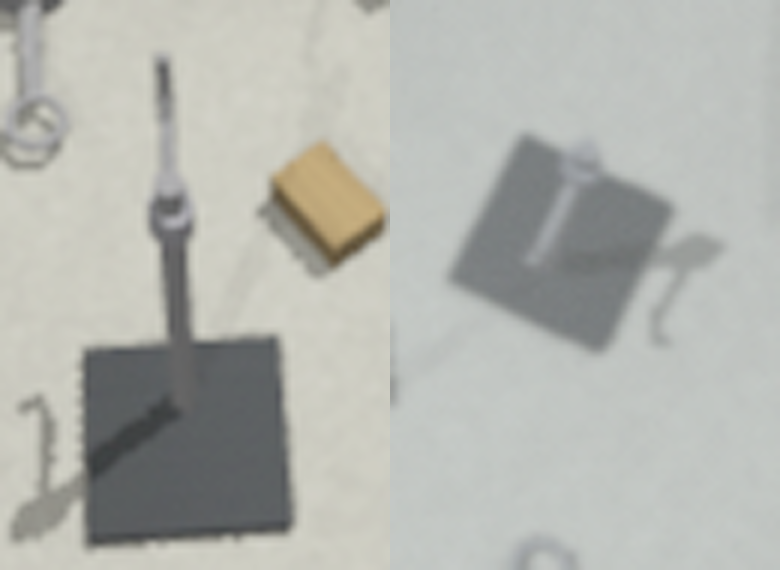

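Run:
```python
from h import *
np.set_printoptions(precision=4,suppress=True)
from scipy.optimize import least_squares as ls
d=pickle.load(open('d.pkl','rb'));S=d['scene'];Tp=d['top']
pan,cr,st=pickle.load(open('poses.pkl','rb'))
a=((205,205),6);b=((280,130),6)
q=lambda x,y:P((x-390,y),*b)
print('tip',tri(S,P((161,57),*a),Tp,q(540,257)),'base',atz(S,P((184,408),*a),.008))
print('ptop',tri(S,P((171,200),*a),Tp,q(583,155)),atz(S,P((171,200),*a),.26),atz(Tp,q(583,155),.26))
obs=[(S,[-.068,0,.259],P((161,57),*a)),(S,[0,0,.26],P((171,200),*a)),(S,[0.007,0,.008],P((184,408),*a)),(Tp,[0,0,.26],q(583,155)),(Tp,[-.068,0,.247],q(538,259))]
f=lambda p:np.concatenate([pj(c,T(*p,l))[0]-u for c,l,u in obs])
s=ls(f,[.66,-.18,-.4]);print(s.x,np.degrees(s.x[2]),s.fun.reshape(-1,2).round(2).tolist())
R=(0,0,255)
print('seat',T(*s.x,[-.048,0,.217]))
ST2=ST[1:]+[box(-.007,.007,-.007,.007,.008)]
draw(S,[(s.x,ST2,R)],(205,205,65,95),6,'o3.png');draw(Tp,[(s.x,ST2,R)],(280,130,65,95),6,'o4.png')
cv2.imwrite('pics/o34.png',np.hstack([cv2.imread('pics/o3.png'),cv2.imread('pics/o4.png')]))
pickle.dump((pan,cr,s.x),open('poses.pkl','wb'))
```

```text
tip (array([ 0.6009, -0.1534,  0.2566]), np.float64(0.004780031004495218)) base [ 0.6686 -0.1787  0.008 ]
ptop (array([ 0.6644, -0.177 ,  0.2418]), np.float64(0.001335399213742036)) [ 0.6735 -0.1799  0.26  ] [ 0.6584 -0.1761  0.26  ]
[ 0.6656 -0.1776 -0.3687] -21.122256934612512 [[-0.59, -0.04], [-0.48, -2.67], [0.09, 1.1], [0.56, -2.07], [-0.65, -0.22]]
seat [[ 0.6209 -0.1603  0.217 ]]
```

View pics/o34.png

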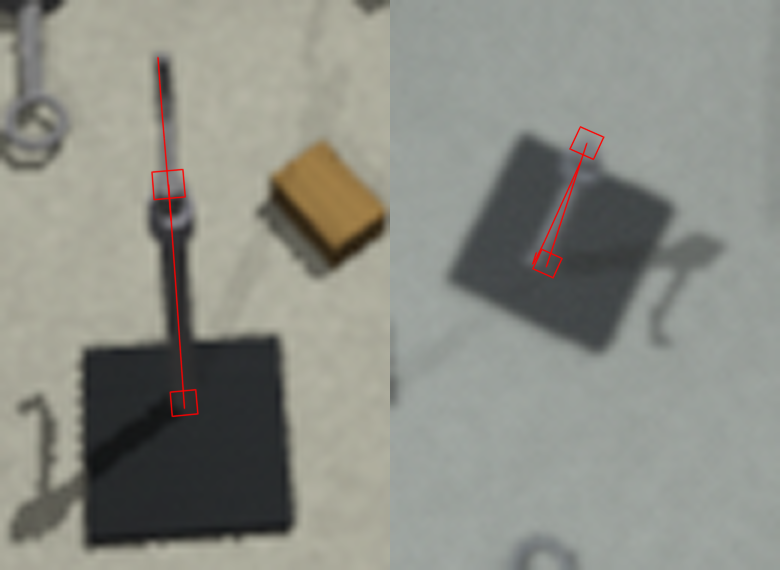

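```bash
cat >> h.py <<'E'
from scipy.spatial.transform import Rotation as Ro
def Rdown(handle_yaw):  # handle yaw rad; jaw axis = handle yaw+90; tool x towards -handle
    y=np.array([-np.sin(handle_yaw),np.cos(handle_yaw),0]);z=np.array([0,0,-1.]);return np.c_[np.cross(y,z),y,z]
def delta(s,pos,R):
    A=np.asarray(s['ee_rot'])
    t=A.T@(np.asarray(pos)-s['tcp_pos'])/.025; w=np.degrees(Ro.from_matrix(A.T@R).as_rotvec())/5
    return np.r_[t,w].round(3)
def grip2tcp(g,R): # grasp point -> tcp
    return np.asarray(g)+r.pinch_z*R[:,2]
np.set_printoptions(precision=4,suppress=True)
E
python3 - <<'E'
from h import *
pan,cr,st=pickle.load(open('poses.pkl','rb'))
s=r.sense(); R=Rdown(pan[2]); print(R)
g=T(*pan,[.066,0,.022])[0]; print(g)
p=grip2tcp(g,R)
print('above',delta(s,[p[0],p[1],.09],R)); print('down',delta(s,p,R),p)
E
```

```text
[[-0.9384  0.3455  0.    ]
 [ 0.3455  0.9384  0.    ]
 [ 0.      0.     -1.    ]]
[ 0.4261 -0.1664  0.022 ]
above [-13.199  12.327   3.745   0.     -0.      8.544]
down [-13.199  12.327   7.213   0.     -0.      8.544] [ 0.4261 -0.1664  0.0033]
```

Call:
play_rows:
  deltas:
    - [-13.2,12.33,3.75,0,0,8.54,50]
    - [-13.2,12.33,3.75,0,0,8.54,50]
    - [-13.2,12.33,3.75,0,0,8.54,50]
    - [-13.2,12.33,3.75,0,0,8.54,50]
    - [-13.2,12.33,3.75,0,0,8.54,50]
    - [-13.2,12.33,3.75,0,0,8.54,50]
    - [-13.2,12.33,3.75,0,0,8.54,50]
    - [-13.2,12.33,3.75,0,0,8.54,50]
    - [-13.2,12.33,3.75,0,0,8.54,50]
    - [-13.2,12.33,3.75,0,0,8.54,50]
    - [-13.2,12.33,3.75,0,0,8.54,50]
    - [-13.2,12.33,3.75,0,0,8.54,50]

```text
time_s: 2.8
tcp_pos: [0.4264, -0.1658, 0.09]
ee_rot: [[-0.939, 0.343, 0.0], [0.343, 0.939, -0.0], [-0.0, -0.0, -1.0]]
wrist_force: [-0.8, -0.9, 0.4]
gripper_width: 0.575
```

Run:
```python
from h import *
pan,cr,st=pickle.load(open('poses.pkl','rb'))
a=cap('scene');b=cap('top')
draw(a,[(pan,PAN,(0,0,255))],(170,150,80,120),5,'a1.png');draw(b,[(pan,PAN,(0,0,255))],(265,190,80,120),5,'a2.png')
cv2.imwrite('pics/a.png',np.hstack([cv2.imread('pics/a1.png'),cv2.imread('pics/a2.png')]))
s=r.sense();print(s['time_s'],s['tcp_pos'],s['wrist_force'],s['joints'])
```

```text
2.9 [ 0.426  -0.1668  0.0901] [-0.2618 -0.2365 -0.1619] [  -0.9371   11.4376  -29.9363    0.0077  -48.6085 -109.302 ]
```

View pics/a.png

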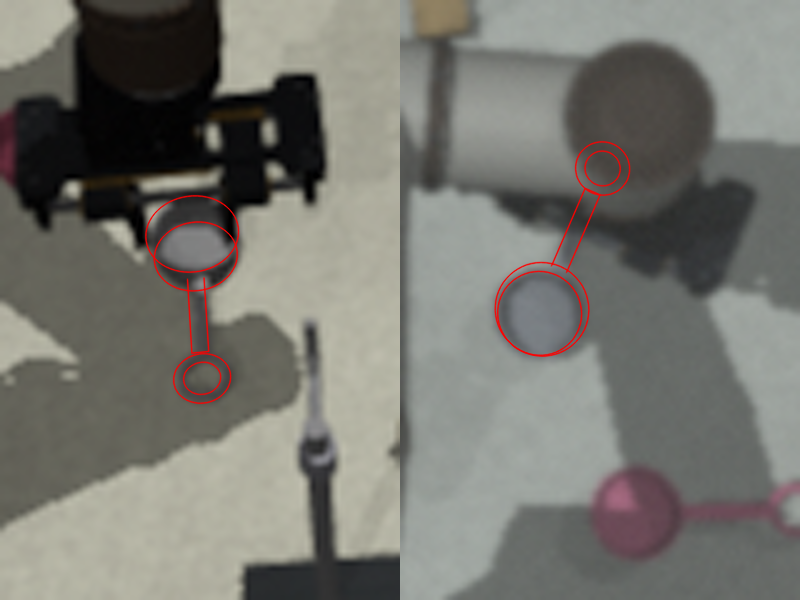

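Call:
play_rows:
  deltas:
    - [0,0,1.5,0,0,0,50]
    - [0,0,2.8,0,0,0,50]
    - [0,0,3.4,0,0,0,50]
    - [0,0,3.4,0,0,0,50]
    - [0,0,3.4,0,0,0,5]
    - [0,0,3.4,0,0,0,5]
    - [0,0,3.4,0,0,0,5]
    - [0,0,3.4,0,0,0,5]
    - [0,0,3.4,0,0,0,5]
    - [0,0,3.4,0,0,0,5]

```text
time_s: 3.9
tcp_pos: [0.4263, -0.1662, 0.0052]
ee_rot: [[-0.939, 0.345, 0.001], [0.345, 0.939, -0.0], [-0.001, 0.0, -1.0]]
wrist_force: [0.1, -0.0, -0.4]
gripper_width: 0.118
```

Run:
```python
from h import *
pan,cr,st=pickle.load(open('poses.pkl','rb'))
s=r.sense(); R=Rdown(cr[2])
n=T(*cr,[0,.044,.015])[0]; print('nest',n)
print(s['tcp_pos'],s['ee_rot'],s['wrist_force'])
# target tcp xy: pan grip at cradle (.066,.044)
p=T(*cr,[.066,.044,0])[0]
for z in (.10,.045,.022): print(z,delta(s,[p[0],p[1],z],R))
```

```text
nest [0.4474 0.1819 0.015 ]
[ 0.4263 -0.1662  0.0052] [[-0.9386  0.345   0.0006]
 [ 0.345   0.9386 -0.    ]
 [-0.0006  0.0002 -1.    ]] [ 0.0506 -0.0143 -0.4219]
0.1 [ 1.717 14.673 -3.792  0.     0.007 -5.944]
0.045 [ 1.718 14.673 -1.592  0.     0.007 -5.944]
0.022 [ 1.718 14.673 -0.672  0.     0.007 -5.944]
```

Call:
play_rows:
  deltas:
    - [0,0,-1.5,0,0,0,5]
    - [0,0,-3.8,0,0,0,5]
    - [0.3,1.5,-3.8,0,0,-1,5]
    - [1.72,14.67,-3.8,0,0,-5.94,5]
    - [1.72,14.67,-3.8,0,0,-5.94,5]
    - [1.72,14.67,-3.8,0,0,-5.94,5]
    - [1.72,14.67,-3.8,0,0,-5.94,5]
    - [1.72,14.67,-3.8,0,0,-5.94,5]
    - [1.72,14.67,-3.8,0,0,-5.94,5]
    - [1.72,14.67,-3.8,0,0,-5.94,5]
    - [1.72,14.67,-3.8,0,0,-5.94,5]
    - [1.72,14.67,-3.8,0,0,-5.94,5]

```text
time_s: 5.1
tcp_pos: [0.5118, 0.1931, 0.0993]
ee_rot: [[-0.986, -0.166, -0.001], [-0.166, 0.986, -0.001], [0.001, -0.0, -1.0]]
wrist_force: [-0.7, -0.3, 0.7]
gripper_width: 0.055
```

Run:
```python
from h import *
pan,cr,st=pickle.load(open('poses.pkl','rb'))
s=r.sense();print(s['time_s'],s['tcp_pos'],s['wrist_force'],s['gripper_width'])
a=cap('scene');b=cap('top')
h=s['tcp_pos'][2]-.0052
p=s['tcp_pos']; yaw=np.arctan2(-s['ee_rot'][0,1],s['ee_rot'][1,1]); c=np.array([p[0],p[1]])-.066*np.array([np.cos(yaw),np.sin(yaw)])
up=[L+np.array([0,0,h]) for L in PAN]
it=[((c[0],c[1],yaw),up,(0,0,255)),(cr,CR,(0,200,0))]
draw(a,it,(250,130,80,110),5,'a1.png');draw(b,it,(165,180,80,110),5,'a2.png')
cv2.imwrite('pics/b.png',np.hstack([cv2.imread('pics/a1.png'),cv2.imread('pics/a2.png')]))
```

```text
5.1 [0.5118 0.1931 0.0993] [-0.7318 -0.3195  0.7094] 0.05506335900883705
```

View pics/b.png

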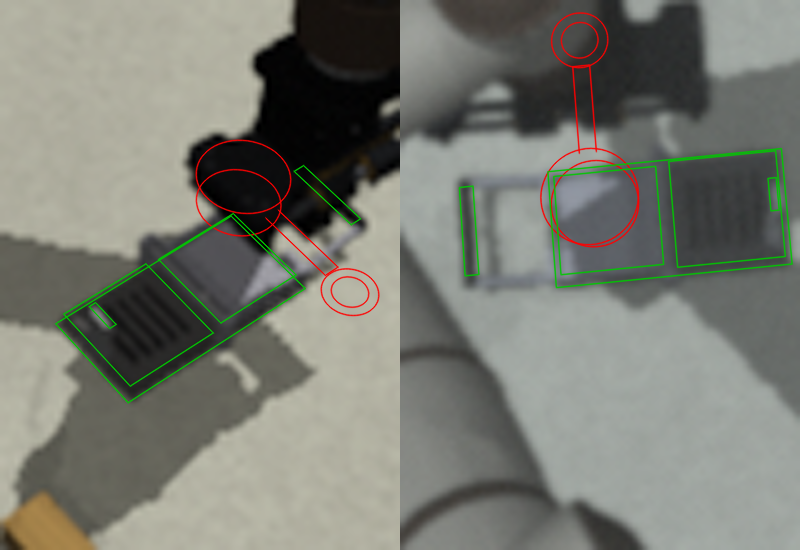

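Run:
```python
from h import *
pan,cr,st=pickle.load(open('poses.pkl','rb'))
a=cap('scene','s5.png');b=cap('top')
it=[(pan,PAN,(0,0,255))]
draw(a,it,(170,150,80,110),5,'a1.png');draw(b,it,(265,190,80,110),5,'a2.png')
cv2.imwrite('pics/b2.png',np.hstack([cv2.imread('pics/a1.png'),cv2.imread('pics/a2.png')]))
```

```text
(no output)
```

View pics/b2.png

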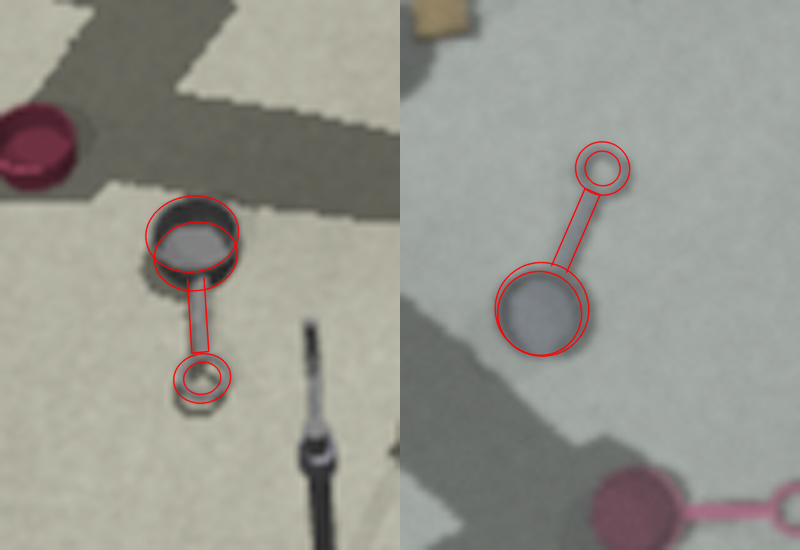

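Run:
```python
from h import *
pan,cr,st=pickle.load(open('poses.pkl','rb'))
s=r.sense(); R=Rdown(pan[2]); g=T(*pan,[.066,0,.0])[0]
for z in (.06,.003):print(delta(s,[g[0],g[1],z],R))
```

```text
[  5.736 -13.559   1.603  -0.003  -0.004   5.928]
[  5.735 -13.559   3.883  -0.003  -0.004   5.928]
```

Call:
play_rows:
  deltas:
    - [5.74,-13.56,1.6,0,0,5.93,30]
    - [5.74,-13.56,1.6,0,0,5.93,30]
    - [5.74,-13.56,1.6,0,0,5.93,30]
    - [5.74,-13.56,1.6,0,0,5.93,30]
    - [5.74,-13.56,1.6,0,0,5.93,30]
    - [5.74,-13.56,1.6,0,0,5.93,30]
    - [5.74,-13.56,1.6,0,0,5.93,30]
    - [5.74,-13.56,1.6,0,0,5.93,30]
    - [5.74,-13.56,1.6,0,0,5.93,30]
    - [5.74,-13.56,1.6,0,0,5.93,30]

```text
time_s: 6.3
tcp_pos: [0.4264, -0.166, 0.0602]
ee_rot: [[-0.938, 0.346, 0.001], [0.346, 0.938, -0.0], [-0.001, 0.0, -1.0]]
wrist_force: [0.7, 0.7, -0.6]
gripper_width: 0.346
```

Call:
play_rows:
  deltas:
    - [0,0,1.3,0,0,0,30]
    - [0,0,2.2,0,0,0,30]
    - [0,0,2.25,0,0,0,30]
    - [0,0,2.25,0,0,0,30]
    - [0,0,2.25,0,0,0,0]
    - [0,0,2.25,0,0,0,0]
    - [0,0,2.25,0,0,0,0]
    - [0,0,2.25,0,0,0,0]

```text
time_s: 7.1
tcp_pos: [0.4272, -0.1653, 0.0042]
ee_rot: [[-0.939, 0.344, 0.001], [0.344, 0.939, -0.0], [-0.001, 0.0, -1.0]]
wrist_force: [0.4, 0.8, 0.5]
gripper_width: 0.068
```

Call:
play_rows:
  deltas:
    - [0,0,0,0,0,0,0]
    - [0,0,0,0,0,0,0]
    - [0,0,0,0,0,0,0]

```text
time_s: 7.4
tcp_pos: [0.4268, -0.1653, 0.0036]
ee_rot: [[-0.939, 0.344, -0.0], [0.344, 0.939, -0.0], [0.0, -0.0, -1.0]]
wrist_force: [-1.0, 0.6, 0.2]
gripper_width: 0.005
```

Run:
```python
from h import *
pan,cr,st=pickle.load(open('poses.pkl','rb'))
a=cap('scene','s6.png');b=cap('top');print(r.sense()['tcp_pos'],r.sense()['gripper_width'])
it=[(pan,PAN,(0,0,255))]
draw(a,it,(170,150,80,110),5,'a1.png');draw(b,it,(265,190,80,110),5,'a2.png')
cv2.imwrite('pics/b3.png',np.hstack([cv2.imread('pics/a1.png'),cv2.imread('pics/a2.png')]))
```

```text
[ 0.4268 -0.1653  0.0036] 0.007145789216620111
```

View pics/b3.png

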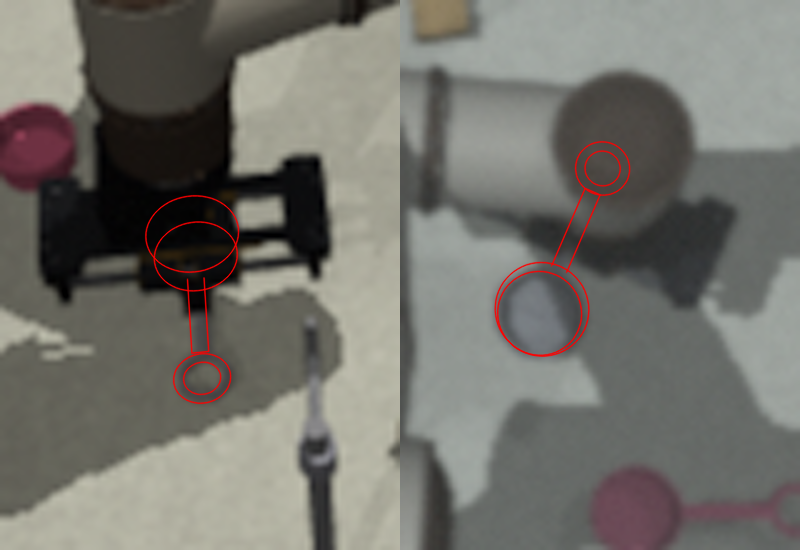

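Run:
```python
from h import *
s=r.sense();p=s['tcp_pos']
for n,(x,y) in (('scene',(170,150)),('top',(265,190))):
    c=cap(n); 
    im=cv2.resize(c['pixels'][y:y+110,x:x+80,::-1],None,fx=7,fy=7,interpolation=cv2.INTER_CUBIC)
    im=((im/255.)**.5*255).astype(np.uint8)
    for k,col in ((0,(0,0,255)),(.0187,(0,255,0)),(.07,(255,0,0))):
        q=(proj(c,p-k*s['ee_rot'][:,2])-[x,y]+.5)*7; cv2.circle(im,tuple(int(v) for v in q),3,col,-1)
    cv2.imwrite(f'pics/c_{n}.png',im)
```

```text
(no output)
```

View pics/c_scene.png

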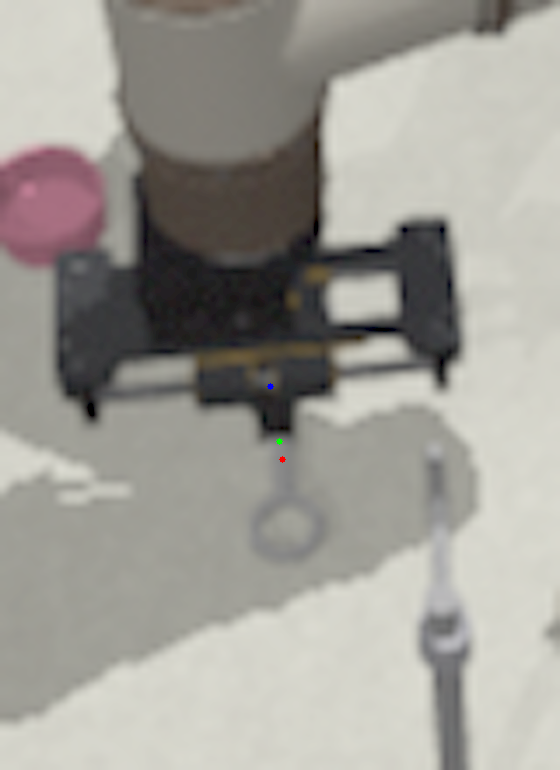

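Call:
play_rows:
  deltas:
    - [0,0,0,0,0,0,30]
    - [0,0,0,0,0,0,30]
    - [0,0,0,0,0,0,30]
    - [0,0,0,0,0,0,30]
    - [0,0,0.1,0,0,0,30]
    - [0,0,0.2,0,0,0,30]
    - [0,0,0.3,0,0,0,30]

```text
time_s: 8.3
tcp_pos: [0.4267, -0.1653, -0.0041]
ee_rot: [[-0.939, 0.344, -0.0], [0.344, 0.939, 0.0], [0.0, -0.0, -1.0]]
wrist_force: [-0.5, -0.8, 0.4]
gripper_width: 0.342
```

Run:
```python
from h import *
s=r.sense();p=s['tcp_pos'];print(p,s['wrist_force'])
for n,(x,y) in (('scene',(170,150)),):
    c=cap(n); 
    im=cv2.resize(c['pixels'][y:y+110,x:x+80,::-1],None,fx=7,fy=7,interpolation=cv2.INTER_CUBIC)
    im=((im/255.)**.5*255).astype(np.uint8)
    for k,col in ((0,(0,0,255)),(.0187,(0,255,0)),(.07,(255,0,0))):
      for yy in (-.015,.015):
        q=(proj(c,p-k*s['ee_rot'][:,2]+yy*s['ee_rot'][:,1])-[x,y]+.5)*7; cv2.circle(im,tuple(int(v) for v in q),3,col,-1)
    cv2.imwrite(f'pics/d_{n}.png',im)
```

```text
[ 0.4267 -0.1653 -0.0041] [-0.5328 -0.7621  0.4059]
```

View pics/d_scene.png

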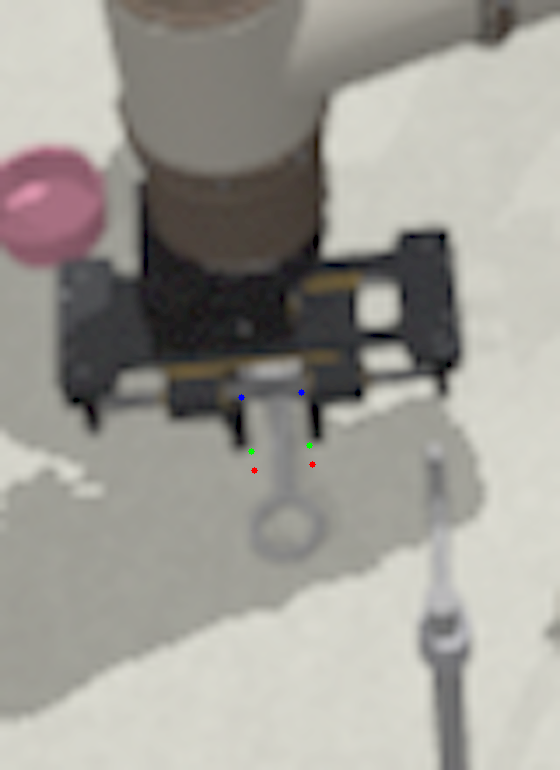

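Call:
play_rows:
  deltas:
    - [0,0,0.15,0,0,0,30]
    - [0,0,0.3,0,0,0,30]
    - [0,0,0.4,0,0,0,30]

```text
time_s: 8.65
tcp_pos: [0.4266, -0.1653, -0.0143]
ee_rot: [[-0.939, 0.345, -0.001], [0.345, 0.939, 0.0], [0.001, -0.0, -1.0]]
wrist_force: [0.2, -0.0, 0.5]
gripper_width: 0.348
```

Call:
play_rows:
  deltas:
    - [0,0,0.1,0,0,0,30]
    - [0,0,0.1,0,0,0,30]

```text
time_s: 8.85
tcp_pos: [0.4265, -0.1653, -0.0168]
ee_rot: [[-0.939, 0.344, -0.001], [0.344, 0.939, 0.0], [0.001, -0.0, -1.0]]
wrist_force: [-0.9, -0.1, 0.1]
gripper_width: 0.342
```

Run:
```python
from h import *
s=r.sense();p=s['tcp_pos'];print(p,s['wrist_force'])
for n,(x,y) in (('scene',(170,150)),):
    c=cap(n); 
    im=cv2.resize(c['pixels'][y:y+110,x:x+80,::-1],None,fx=7,fy=7,interpolation=cv2.INTER_CUBIC)
    im=((im/255.)**.5*255).astype(np.uint8)
    cv2.imwrite(f'pics/e_{n}.png',im)
```

```text
[ 0.4265 -0.1653 -0.0168] [-0.9087 -0.1097  0.1181]
```

View pics/e_scene.png

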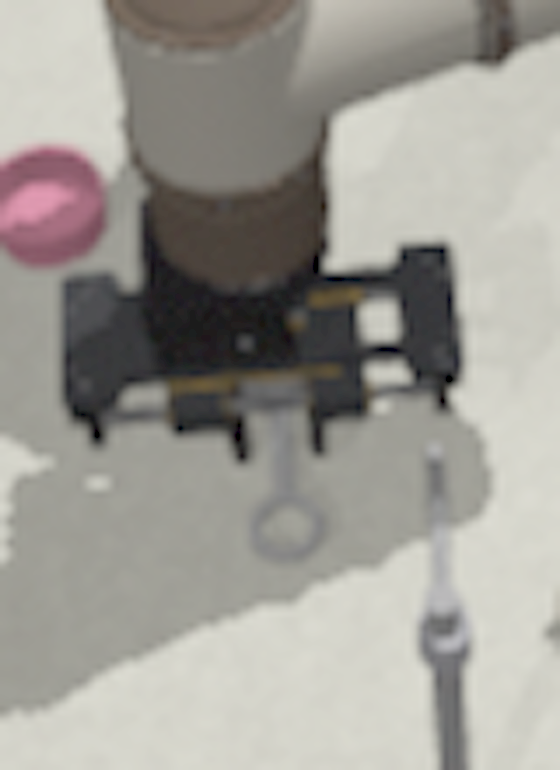

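Call:
play_rows:
  deltas:
    - [0,0,0,0,0,0,0]
    - [0,0,0,0,0,0,0]
    - [0,0,0,0,0,0,0]
    - [0,0,0,0,0,0,0]
    - [0,0,0,0,0,0,0]
    - [0,0,0,0,0,0,0]

```text
time_s: 9.5
tcp_pos: [0.4268, -0.1653, -0.0163]
ee_rot: [[-0.939, 0.344, 0.0], [0.344, 0.939, -0.0], [-0.0, 0.0, -1.0]]
wrist_force: [0.0, 0.3, -0.2]
gripper_width: 0.009
```

Run:
```python
from h import *
pan,cr,st=pickle.load(open('poses.pkl','rb'))
s=r.sense();p=s['tcp_pos'];print(p,s['joints'])
o=[]
for n,(x,y) in (('scene',(150,90)),('top',(250,190))):
    c=cap(n,f'f_{n}.png'); 
    im=cv2.resize(c['pixels'][y:y+170,x:x+115,::-1],None,fx=3.4,fy=3.4,interpolation=cv2.INTER_CUBIC)
    im=((im/255.)**.5*255).astype(np.uint8);o.append(im)
cv2.imwrite('pics/f.png',np.hstack(o))
```

```text
[ 0.4268 -0.1653 -0.0163] [  -0.7349   21.3287  -36.6859   -0.      -31.9827 -109.4096]
```

View pics/f.png

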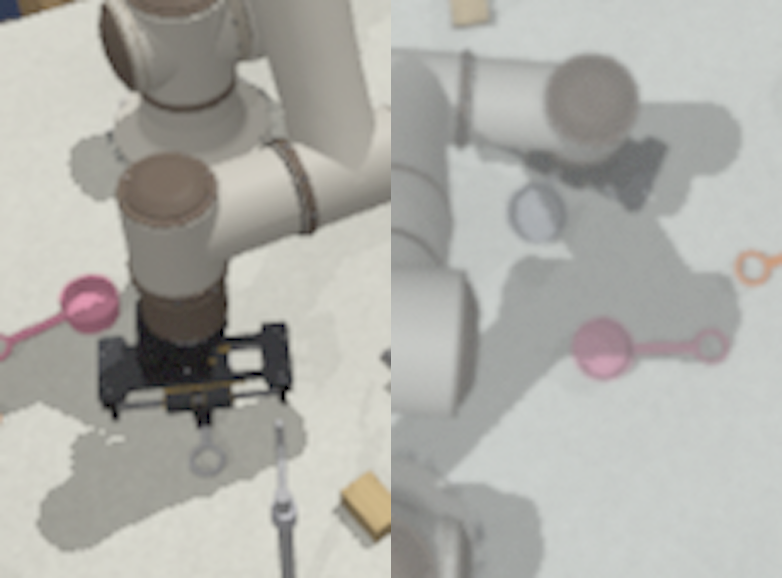

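View pics/f_scene.png

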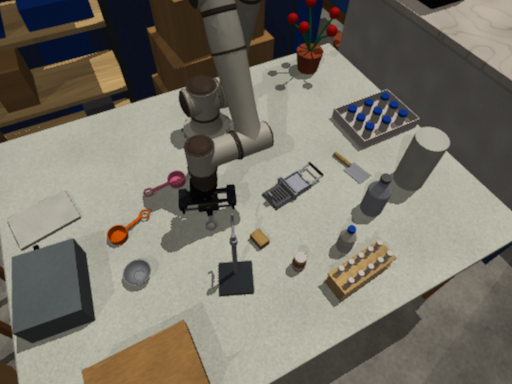

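Run:
```python
from h import *
S=cap('scene');Tp=cap('top')
im=lambda c,x,y,w,h,f:((cv2.resize(c['pixels'][y:y+h,x:x+w,::-1],None,fx=f,fy=f,interpolation=cv2.INTER_CUBIC)/255.)**.45*255).astype(np.uint8)
cv2.imwrite('pics/g.png',np.hstack([im(S,170,165,75,70,5.2),im(Tp,280,215,75,70,5.2)]))
print(tri(S,(183.8,200.3),Tp,(325.6,241.5)))
s=r.sense();p=s['tcp_pos'];y=s['ee_rot'][:,1]
for k in (.07,.12): print(p+[0,0,k]-y*.095)
```

```text
(array([ 0.3982, -0.2444,  0.1152]), np.float64(0.01229015212122375))
[ 0.3941 -0.2545  0.0537]
[ 0.3941 -0.2545  0.1037]
```

View pics/g.png

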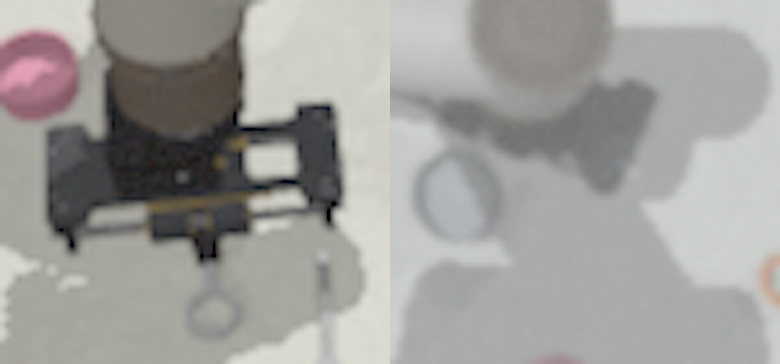

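Run:
```python
from h import *
S=cap('scene');Tp=cap('top');pan,cr,st=pickle.load(open('poses.pkl','rb'))
for z in (0,.01,.02,.03,.04,.06): print(z,atz(S,P((208,258),(170,165),5.2),z))
print(T(*pan,[[.066,0,.017],[.034,0,.02]]))
y,x=150,170
```

```text
0 [ 0.4203 -0.1639  0.    ]
0.01 [ 0.4263 -0.1655  0.01  ]
0.02 [ 0.4323 -0.1672  0.02  ]
0.03 [ 0.4383 -0.1688  0.03  ]
0.04 [ 0.4443 -0.1705  0.04  ]
0.06 [ 0.4563 -0.1738  0.06  ]
[[ 0.4261 -0.1664  0.017 ]
 [ 0.3961 -0.1553  0.02  ]]
```

Call:
play_rows:
  deltas:
    - [0,0,0,0,0,0,30]
    - [0,0,0,0,0,0,30]
    - [0,0,0,0,0,0,30]
    - [0,0,0,0,0,0,30]
    - [0,0,0.15,0,0,0,30]
    - [0,0,0.3,0,0,0,30]
    - [0,0,0.45,0,0,0,30]

```text
time_s: 10.5
tcp_pos: [0.4267, -0.1653, -0.028]
ee_rot: [[-0.939, 0.344, -0.0], [0.344, 0.939, 0.0], [0.0, -0.0, -1.0]]
wrist_force: [0.4, 0.7, 0.5]
gripper_width: 0.34
```

Call:
play_rows:
  deltas:
    - [0,0,0.06,0,0,0,0]
    - [0,0,0.06,0,0,0,0]
    - [0,0,0.06,0,0,0,0]
    - [0,0,0.06,0,0,0,0]

```text
time_s: 10.9
tcp_pos: [0.4269, -0.1653, -0.0291]
ee_rot: [[-0.939, 0.345, 0.0], [0.345, 0.939, 0.0], [-0.0, 0.0, -1.0]]
wrist_force: [0.5, 0.6, -0.9]
gripper_width: 0.131
```

Call:
play_rows:
  deltas:
    - [0,0,0,0,0,0,0]
    - [0,0,0,0,0,0,0]
    - [0,0,0,0,0,0,0]

```text
time_s: 11.2
tcp_pos: [0.4269, -0.1653, -0.0291]
ee_rot: [[-0.939, 0.344, 0.0], [0.344, 0.939, 0.0], [-0.0, 0.0, -1.0]]
wrist_force: [0.8, -0.3, -1.6]
gripper_width: 0.131
```

Call:
play_rows:
  deltas:
    - [0,0,-0.4,0,0,0,0]
    - [0,0,-1,0,0,0,0]
    - [0,0,-2,0,0,0,0]
    - [0,0,-3,0,0,0,0]
    - [0,0,-3.6,0,0,0,0]

```text
time_s: 11.7
tcp_pos: [0.4275, -0.1654, 0.0633]
ee_rot: [[-0.939, 0.344, 0.003], [0.344, 0.939, -0.0], [-0.003, 0.001, -1.0]]
wrist_force: [0.5, -0.1, -1.6]
gripper_width: 0.133
```

```bash
cat >> h.py <<'E'
def im2(it,c1,c2,f,fn,Sx=None,Tx=None):
    S=Sx or cap('scene');Tp=Tx or cap('top')
    draw(S,it,c1,f,'_a.png');draw(Tp,it,c2,f,'_b.png')
    a=cv2.imread('pics/_a.png');b=cv2.imread('pics/_b.png')
    o=np.hstack([a,b]); o=((o/255.)**.7*255).astype(np.uint8); cv2.imwrite('pics/'+fn,o)
    return S,Tp
E
python3 - <<'E'
from h import *
pan,cr,st=pickle.load(open('poses.pkl','rb'))
s=r.sense();print(s['time_s'],s['tcp_pos'],s['wrist_force'],s['gripper_width'])
h=s['tcp_pos'][2]+.0291
im2([(pan,[L+[0,0,h] for L in PAN],(0,0,255))],(170,130,80,110),(265,190,80,110),5,'h1.png')
E
```

```text
11.7 [ 0.4275 -0.1654  0.0633] [ 0.4556 -0.1051 -1.595 ] 0.1332058026311717
```

View pics/h1.png

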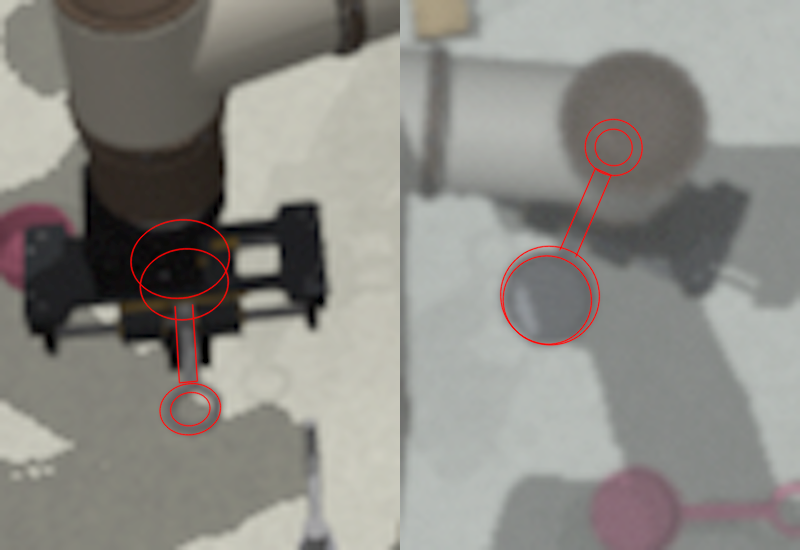

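Run:
```python
from h import *
pan,cr,st=pickle.load(open('poses.pkl','rb'))
s=r.sense(); R=Rdown(cr[2]); p=T(*cr,[.066,.044,0])[0]; print(p)
for z in (.065,.01,-.014): print(z,delta(s,[p[0],p[1],z],R))
```

```text
[0.5125 0.1929 0.    ]
0.065 [ 1.777 14.612 -0.047  0.002  0.069 -5.932]
0.01 [ 1.79  14.608  2.153  0.002  0.069 -5.932]
-0.014 [ 1.795 14.606  3.113  0.002  0.069 -5.932]
```

Call:
play_rows:
  deltas:
    - [0.2,1,0,0,0,-0.5,0]
    - [0.5,3,0,0,0,-1.8,0]
    - [0.8,5,0,0,0,-3,0]
    - [1.0,7,0,0,0,-4,0]
    - [1.3,9,0,0,0,-5,0]
    - [1.5,11,0,0,0,-5.93,0]
    - [1.7,13,0,0,0,-5.93,0]
    - [1.77,14.1,0,0,0,-5.93,0]
    - [1.78,14.6,0,0,0,-5.93,0]
    - [1.78,14.6,0,0,0,-5.93,0]

```text
time_s: 12.8
tcp_pos: [0.5104, 0.1936, 0.0597]
ee_rot: [[-0.986, -0.167, -0.002], [-0.167, 0.986, -0.001], [0.002, -0.001, -1.0]]
wrist_force: [0.2, -0.3, -2.0]
gripper_width: 0.133
```

Run:
```python
from h import *
pan,cr,st=pickle.load(open('poses.pkl','rb'))
s=r.sense();print(s['time_s'],s['tcp_pos'],s['wrist_force'],s['gripper_width'])
p=s['tcp_pos'];h=p[2]+.0291; yaw=np.arctan2(-s['ee_rot'][0,1],s['ee_rot'][1,1]);print(np.degrees(yaw))
c=p[:2]-.066*np.array([np.cos(yaw),np.sin(yaw)])
im2([((c[0],c[1],yaw),[L+[0,0,h] for L in PAN],(0,0,255)),(cr,CR,(0,200,0))],(250,130,80,110),(165,170,80,110),5,'i1.png')
```

```text
12.8 [0.5104 0.1936 0.0597] [ 0.2465 -0.2755 -1.9565] 0.13251672127849967
9.599162809785279
```

View pics/i1.png

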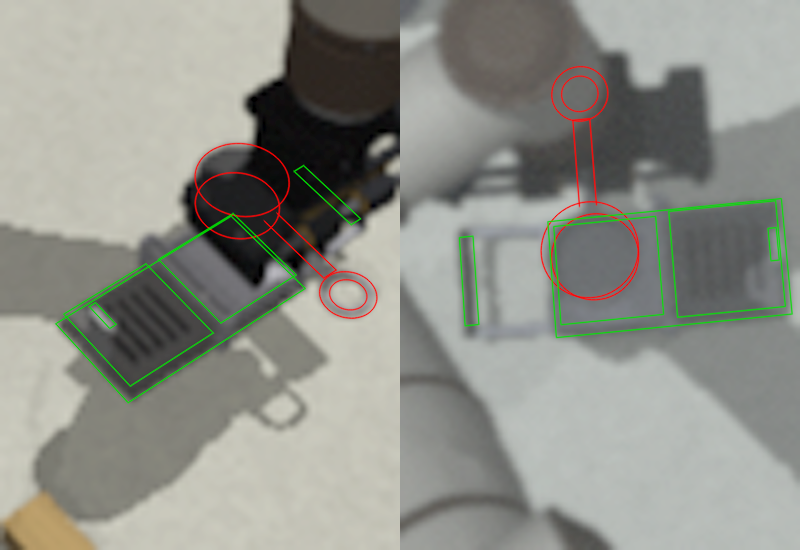

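Run:
```python
from h import *
pan,cr,st=pickle.load(open('poses.pkl','rb'))
s=r.sense(); R=Rdown(cr[2]); p=T(*cr,[.066,.044,0])[0]; print(s['tcp_pos'],s['joint_velocities'])
for z in (.0,-.012): print(z,delta(s,[p[0],p[1],z],R))
```

```text
[0.5095 0.1913 0.0599] [-0.849  -0.8111 -0.5765  0.1652  0.078  -0.1559]
0.0 [-0.137  0.043  2.398 -0.013 -0.033 -0.015]
-0.012 [-0.138  0.044  2.878 -0.013 -0.033 -0.015]
```

Call:
play_rows:
  deltas:
    - [-0.1,0.04,0.6,0,0,0,0]
    - [-0.1,0.04,1.2,0,0,0,0]
    - [-0.1,0.04,1.8,0,0,0,0]
    - [-0.1,0.04,2.2,0,0,0,0]
    - [-0.1,0.04,2.2,0,0,0,0]

```text
time_s: 13.4
tcp_pos: [0.5116, 0.192, 0.0045]
ee_rot: [[-0.987, -0.163, -0.003], [-0.163, 0.987, -0.002], [0.004, -0.002, -1.0]]
wrist_force: [0.2, 0.2, -2.3]
gripper_width: 0.132
```

Run:
```python
from h import *
pan,cr,st=pickle.load(open('poses.pkl','rb'))
s=r.sense();print(s['time_s'],s['tcp_pos'],s['wrist_force'],s['gripper_width'])
p=s['tcp_pos'];h=p[2]+.0291; yaw=np.arctan2(-s['ee_rot'][0,1],s['ee_rot'][1,1]);print(np.degrees(yaw))
c=p[:2]-.066*np.array([np.cos(yaw),np.sin(yaw)])
im2([((c[0],c[1],yaw),[L+[0,0,h] for L in PAN],(0,0,255)),(cr,CR,(0,200,0))],(250,130,80,110),(165,170,80,110),5,'i2.png')
R=Rdown(cr[2]); p=T(*cr,[.066,.044,0])[0];print(delta(s,[p[0],p[1],-.013],R))
```

```text
13.4 [0.5116 0.192  0.0045] [ 0.2103  0.2177 -2.294 ] 0.13244626030997117
9.400464470170343
[-0.045  0.029  0.701 -0.019 -0.043 -0.027]
```

View pics/i2.png

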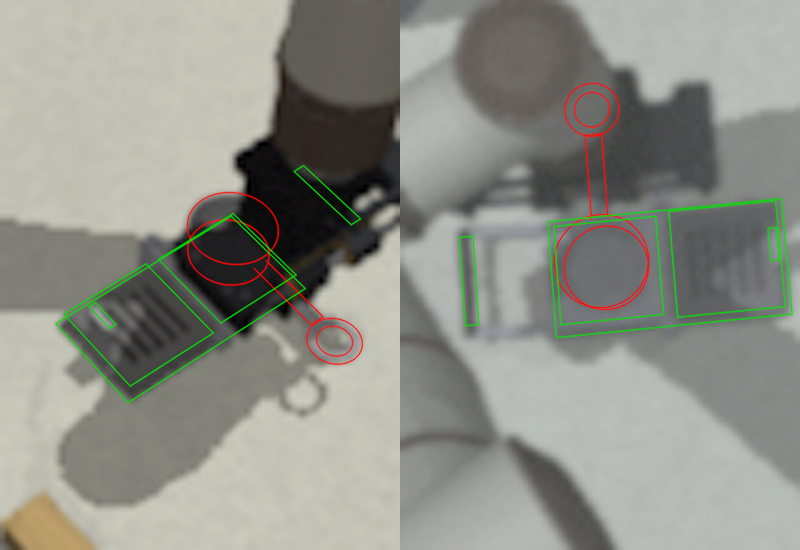

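Call:
play_rows:
  deltas:
    - [-0.03,0.02,0.25,0,0,0,0]
    - [-0.03,0.02,0.45,0,0,0,0]
    - [-0.03,0.02,0.6,0,0,0,0]
    - [-0.03,0.02,0.68,0,0,0,0]
    - [-0.03,0.02,0.68,0,0,0,0]

```text
time_s: 14.0
tcp_pos: [0.5134, 0.1946, -0.0115]
ee_rot: [[-0.986, -0.165, -0.001], [-0.165, 0.986, -0.001], [0.001, -0.0, -1.0]]
wrist_force: [0.1, 0.2, -1.9]
gripper_width: 0.13
```

Run:
```python
from h import *
s=r.sense();print(s['time_s'],s['tcp_pos'],s['wrist_force'],s['moment'],s['gripper_width'])
```

```text
14.0 [ 0.5134  0.1946 -0.0115] [ 0.0965  0.152  -1.9227] [ 0.0178 -0.0631  0.0361] 0.12993904619921084
```

Call:
play_rows:
  deltas:
    - [0,0,0.06,0,0,0,0]
    - [0,0,0.1,0,0,0,0]
    - [0,0,0.1,0,0,0,0]

```text
time_s: 14.3
tcp_pos: [0.514, 0.1949, -0.0135]
ee_rot: [[-0.986, -0.165, 0.001], [-0.165, 0.986, 0.0], [-0.001, 0.0, -1.0]]
wrist_force: [-0.1, 0.3, -1.7]
gripper_width: 0.132
```

Call:
play_rows:
  deltas:
    - [0,0,0.05,0,0,0,0]
    - [0,0,0.1,0,0,0,0]
    - [0,0,0.1,0,0,0,0]

```text
time_s: 14.6
tcp_pos: [0.5145, 0.1951, -0.0152]
ee_rot: [[-0.986, -0.166, 0.001], [-0.166, 0.986, 0.001], [-0.002, 0.0, -1.0]]
wrist_force: [0.3, -1.1, 5.0]
gripper_width: 0.133
```

Run:
```python
from h import *
pan,cr,st=pickle.load(open('poses.pkl','rb'))
s=r.sense();print(s['time_s'],s['tcp_pos'],s['wrist_force'],s['moment'])
p=s['tcp_pos'];h=p[2]+.0291; yaw=np.arctan2(-s['ee_rot'][0,1],s['ee_rot'][1,1]);print(np.degrees(yaw))
c=p[:2]-.066*np.array([np.cos(yaw),np.sin(yaw)])
im2([((c[0],c[1],yaw),[L+[0,0,h] for L in PAN],(0,0,255)),(cr,CR,(0,200,0))],(250,130,80,110),(165,170,80,110),5,'i3.png')
```

```text
14.6 [ 0.5145  0.1951 -0.0152] [ 0.2596 -1.0735  5.0222] [-0.1495  0.1155  0.0185]
9.537567659210383
```

View pics/i3.png

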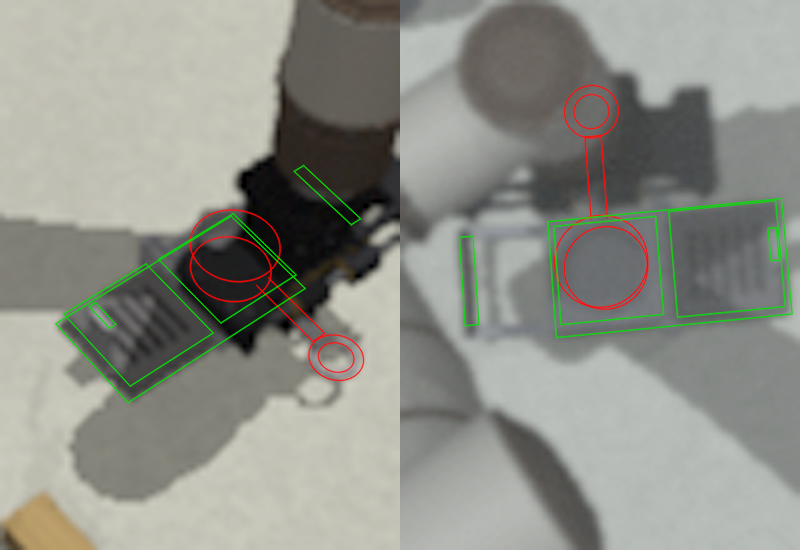

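Call:
play_rows:
  deltas:
    - [0,0,-0.04,0,0,0,30]
    - [0,0,-0.04,0,0,0,30]
    - [0,0,-0.04,0,0,0,30]
    - [0,0,-0.04,0,0,0,30]
    - [0,0,-1,0,0,0,30]
    - [0,0,-2.5,0,0,0,30]
    - [0,0,-4,0,0,0,30]
    - [-3,0,-4,0,0,0,30]
    - [-4,0,-4,0,0,0,30]

```text
time_s: 15.6
tcp_pos: [0.6137, 0.2121, 0.0869]
ee_rot: [[-0.986, -0.167, 0.004], [-0.167, 0.986, 0.003], [-0.004, 0.002, -1.0]]
wrist_force: [0.4, 1.6, -0.1]
gripper_width: 0.34
```

Run:
```python
from h import *
pan,cr,st=pickle.load(open('poses.pkl','rb'))
s=r.sense();print(s['time_s'],s['tcp_pos'],s['wrist_force'],s['gripper_width'])
n=T(*cr,[0,.044,0])[0]
S,Tp=im2([((n[0],n[1],cr[2]),[L+[0,0,.015] for L in PAN],(0,0,255)),(cr,CR[-2:],(0,200,0))],(250,130,80,110),(165,170,80,110),5,'i4.png')
```

```text
15.6 [0.6137 0.2121 0.0869] [ 0.3802  1.5801 -0.1211] 0.3396606469536992
```

View pics/i4.png

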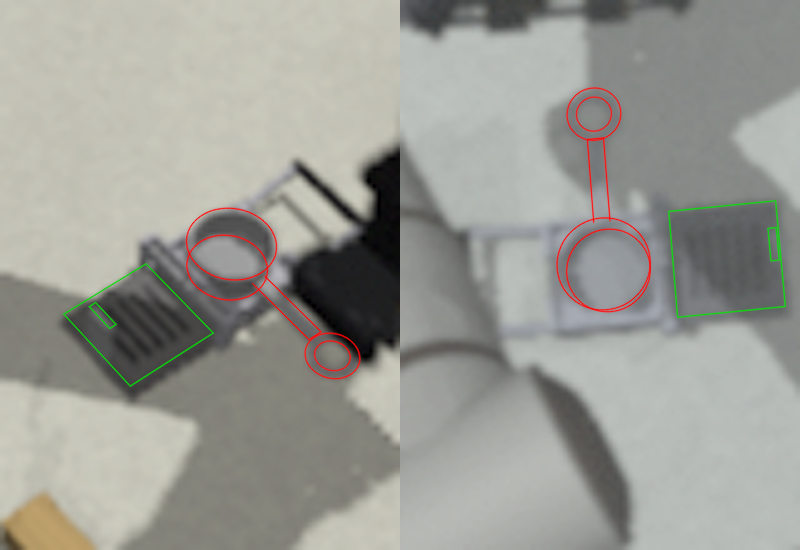

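Run:
```python
from h import *
pan,cr,st=pickle.load(open('poses.pkl','rb'))
s=r.sense(); R=Rdown(cr[2]); p=T(*cr,[0,.145,0])[0]; print(p)
for z in (.06,-.024): print(z,delta(s,[p[0],p[1]+.001,z],R))
```

```text
[0.4307 0.2815 0.    ]
0.06 [ 6.894  3.999  0.877 -0.     0.025 -0.023]
-0.024 [ 6.902  3.999  4.237 -0.     0.025 -0.023]
```

Call:
play_rows:
  deltas:
    - [3.5,2,0,0,0,0,40]
    - [6.9,4,0.5,0,0,0,40]
    - [6.9,4,0.88,0,0,0,40]
    - [6.9,4,0.88,0,0,0,40]
    - [6.9,4,0.88,0,0,0,40]
    - [6.9,4,0.88,0,0,0,40]

```text
time_s: 16.3
tcp_pos: [0.4244, 0.2816, 0.0619]
ee_rot: [[-0.986, -0.168, -0.0], [-0.168, 0.986, -0.0], [0.0, -0.0, -1.0]]
wrist_force: [-0.1, -0.1, 0.1]
gripper_width: 0.459
```

Run:
```python
from h import *
pan,cr,st=pickle.load(open('poses.pkl','rb'))
s=r.sense();print(s['time_s'],s['tcp_pos'],s['wrist_force'],s['gripper_width'])
R=Rdown(cr[2]); p=T(*cr,[0,.145,0])[0]; print(delta(s,[p[0],p[1]+.001,-.024],R))
im2([(cr,CR,(0,200,0))],(270,110,80,110),(155,180,80,110),5,'j1.png')
```

```text
16.3 [0.4244 0.2816 0.0619] [-0.109  -0.0661  0.1372] 0.45899390398805606
[-0.254 -0.003  3.438 -0.005 -0.003  0.026]
```

View pics/j1.png

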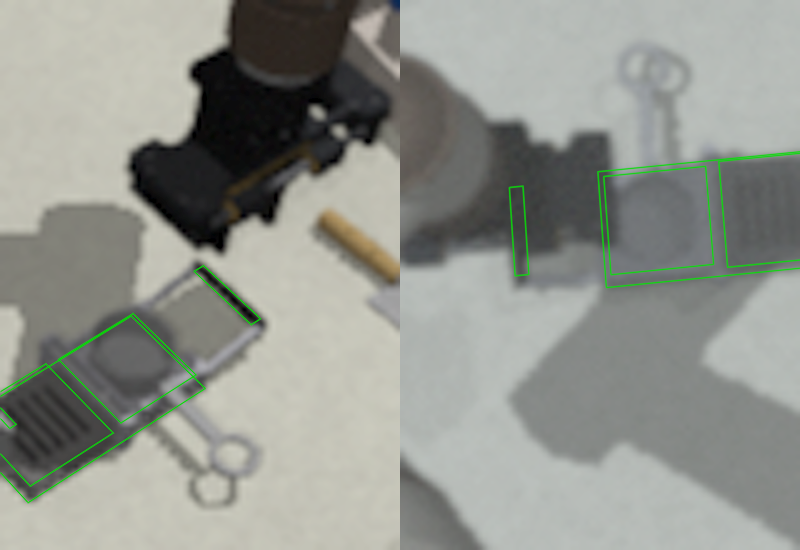

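Run:
```python
from h import *
s=r.sense();c=cap('scene');p=s['tcp_pos'];y=s['ee_rot'][:,1]
x0,y0,f=290,110,8
im=cv2.resize(c['pixels'][y0:y0+75,x0:x0+70,::-1],None,fx=f,fy=f,interpolation=cv2.INTER_CUBIC)
im=((im/255.)**.45*255).astype(np.uint8)
for k,col in ((0,(0,0,255)),(.037,(0,255,0)),(.055,(255,255,0)),(.106,(255,0,0))):
  for yy in ((-.02,.02) if k<.1 else (-.095,.095)):
    q=(proj(c,p+[0,0,k]+yy*y)-[x0,y0]+.5)*f; cv2.circle(im,tuple(int(v) for v in q),4,col,-1)
cv2.imwrite('pics/k.png',im)
```

```text
(no output)
```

View pics/k.png

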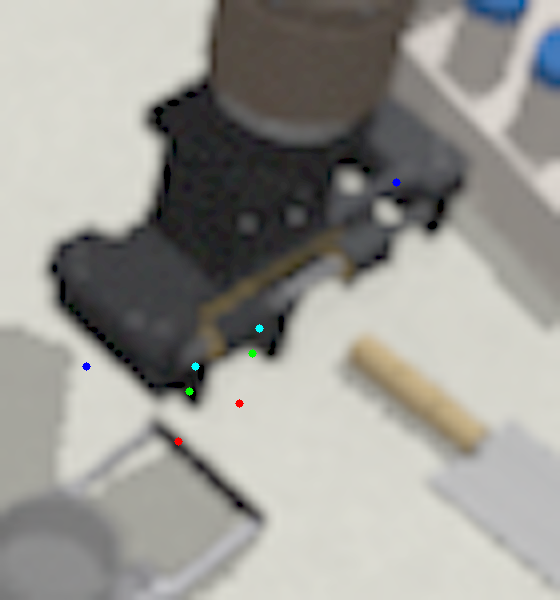

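Call:
play_rows:
  deltas:
    - [-0.25,0,0.8,0,0,0,40]
    - [-0.25,0,1.8,0,0,0,40]
    - [-0.25,0,2.8,0,0,0,40]
    - [-0.25,0,3.4,0,0,0,40]
    - [-0.25,0,3.55,0,0,0,40]
    - [-0.25,0,3.55,0,0,0,40]

```text
time_s: 17.05
tcp_pos: [0.4326, 0.2819, -0.0273]
ee_rot: [[-0.987, -0.164, -0.0], [-0.164, 0.987, -0.001], [0.001, -0.001, -1.0]]
wrist_force: [0.6, -0.4, -1.0]
gripper_width: 0.459
```

Run:
```python
from h import *
pan,cr,st=pickle.load(open('poses.pkl','rb'))
s=r.sense();print(s['time_s'],s['tcp_pos'],s['wrist_force'],s['gripper_width'])
im2([],(285,130,80,110),(155,180,80,110),5,'j2.png')
```

```text
17.05 [ 0.4326  0.2819 -0.0273] [ 0.576  -0.4112 -0.9864] 0.45870438151795506
```

View pics/j2.png

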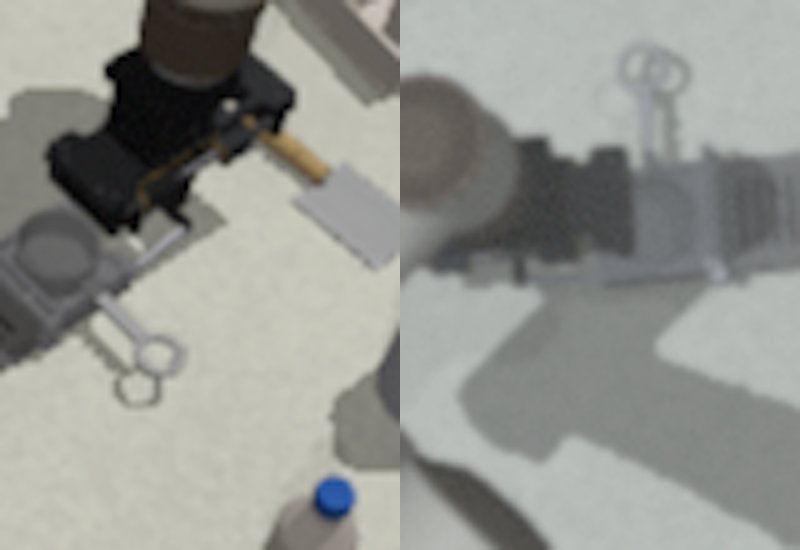

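Fingers straddle the bar (scene crop near (170,220)). Close.

Call:
play_rows:
  deltas:
    - [0,0,0,0,0,0,0]
    - [0,0,0,0,0,0,0]
    - [0,0,0,0,0,0,0]
    - [0,0,0,0,0,0,0]
    - [0,0,0,0,0,0,0]
    - [0,0,0,0,0,0,0]
    - [0,0,0,0,0,0,0]

```text
time_s: 17.85
tcp_pos: [0.4319, 0.2834, -0.0266]
ee_rot: [[-0.986, -0.166, 0.001], [-0.166, 0.986, 0.001], [-0.001, 0.001, -1.0]]
wrist_force: [-3.6, 4.2, 0.6]
gripper_width: 0.104
```

Call:
play_rows:
  deltas:
    - [0,0,-0.2,0,0,0,0]
    - [0,-0.02,-0.51,0,0,0,0]
    - [0,-0.07,-0.91,0,0,0,0]
    - [0,-0.15,-1.3,0,0,0,0]
    - [0,-0.25,-1.7,0,0,0,0]
    - [0,-0.39,-2.08,0,0,0,0]
    - [0,-0.54,-2.45,0,0,0,0]
    - [0,-0.73,-2.81,0,0,0,0]
    - [0,-0.94,-3.16,0,0,0,0]
    - [0,-1.17,-3.49,0,0,0,0]
    - [0,-1.42,-3.8,0,0,0,0]
    - [0,-1.7,-4.1,0,0,0,0]

```text
time_s: 19.05
tcp_pos: [0.4387, 0.2435, 0.0773]
ee_rot: [[-0.986, -0.165, 0.001], [-0.165, 0.986, 0.006], [-0.002, 0.006, -1.0]]
wrist_force: [-8.9, 9.9, 7.8]
gripper_width: 0.103
```

Run:
```python
from h import *
s=r.sense();print(s['time_s'],s['tcp_pos'],s['wrist_force'],s['moment'],s['gripper_width'])
im2([],(255,90,90,120),(155,150,90,120),4.4,'j3.png')
```

```text
19.05 [0.4387 0.2435 0.0773] [-8.8993  9.8613  7.8416] [3.1026 2.7338 0.0545] 0.10288761561639095
```

View pics/j3.png

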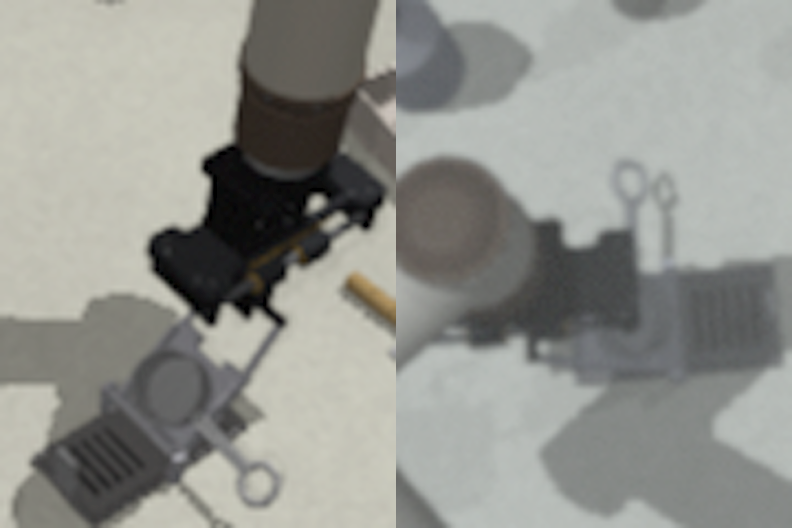

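Call:
play_rows:
  deltas:
    - [0.04,-0.22,-0.37,0,0,0,0]
    - [0.08,-0.54,-0.63,0,0,0,0]
    - [0.08,-0.88,-0.86,0,0,0,0]
    - [0.08,-1.23,-1.08,0,0,0,0]
    - [0.08,-1.6,-1.26,0,0,0,0]
    - [0.08,-1.98,-1.43,0,0,0,0]
    - [0.08,-2.37,-1.56,0,0,0,0]
    - [0.08,-2.77,-1.67,0,0,0,0]
    - [0.08,-3.17,-1.75,0,0,0,0]
    - [0.08,-3.58,-1.8,0,0,0,0]

```text
time_s: 20.15
tcp_pos: [0.4535, 0.1518, 0.1217]
ee_rot: [[-0.986, -0.166, 0.004], [-0.166, 0.986, 0.002], [-0.004, 0.001, -1.0]]
wrist_force: [3.8, 4.8, 6.0]
gripper_width: 0.101
```

Run:
```python
from h import *
s=r.sense();print(s['time_s'],s['tcp_pos'],s['wrist_force'],s['moment'],s['gripper_width'])
im2([],(245,80,90,120),(155,130,90,120),4.4,'j4.png')
```

```text
20.15 [0.4535 0.1518 0.1217] [3.7792 4.835  6.0133] [ 1.1243 -0.9304  0.0283] 0.10073333564614363
```

View pics/j4.png

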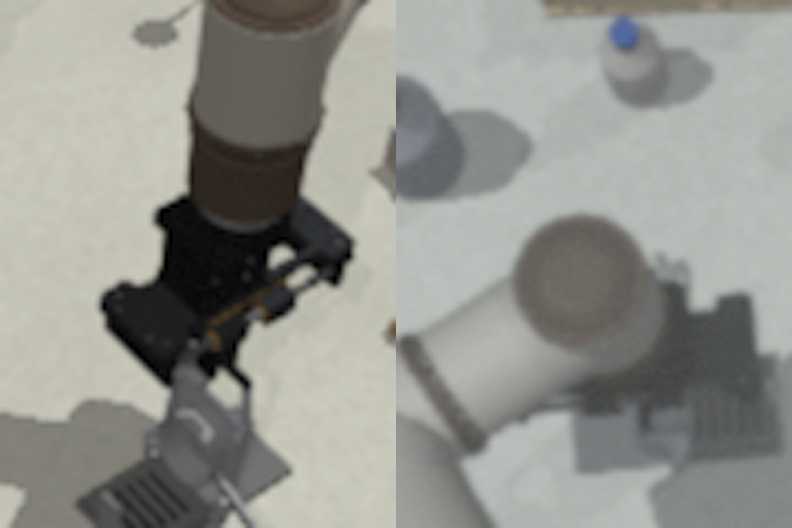

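Call:
play_rows:
  deltas:
    - [-0.04,-0.72,-0.02,0,0,0,0]
    - [-0.04,-1.53,0.07,0,0,0,0]
    - [-0.04,-2.33,0.27,0,0,0,0]
    - [-0.04,-3.09,0.57,0,0,0,0]
    - [-0.04,-3.8,0.98,0,0,0,0]
    - [-0.04,-4.45,1.49,0,0,0,0]
    - [-0.04,-5.02,2.08,0,0,0,0]
    - [-0.04,-5.5,2.74,0,0,0,0]
    - [-0.04,-5.88,3.47,0,0,0,0]
    - [-0.04,-6.14,4.14,0,0,0,0]
    - [-0.04,-6.3,4.84,0,0,0,0]
    - [-0.04,-6.38,5.3,0,0,0,0]

```text
time_s: 21.45
tcp_pos: [0.4778, -0.0032, -0.014]
ee_rot: [[-0.987, -0.162, -0.002], [-0.162, 0.987, 0.003], [0.001, 0.004, -1.0]]
wrist_force: [-3.4, 26.4, 0.1]
gripper_width: 0.106
```

Run:
```python
from h import *
s=r.sense();print(s['time_s'],s['tcp_pos'],s['wrist_force'],s['moment'],s['gripper_width'])
im2([],(225,110,90,120),(165,130,90,120),4.4,'j5.png')
```

```text
21.45 [ 0.4778 -0.0032 -0.014 ] [-3.4368 26.3895  0.0926] [7.9598 1.0181 0.0094] 0.10603052568560904
```

View pics/j5.png

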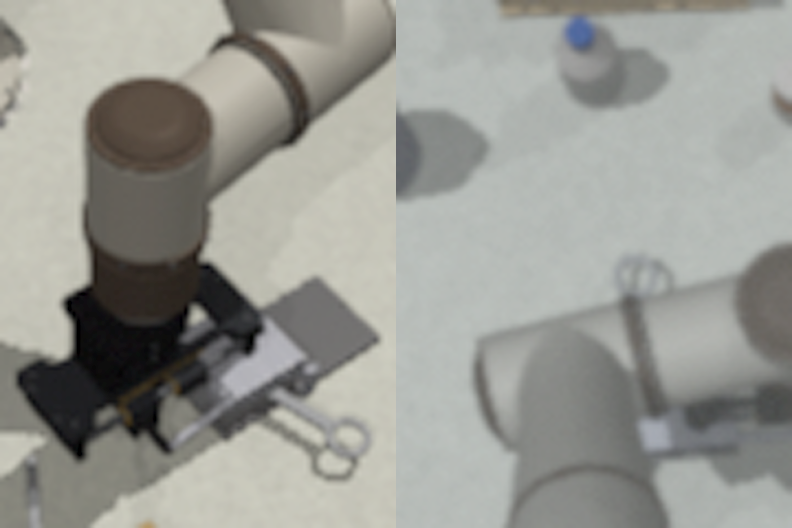

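Call:
play_rows:
  deltas:
    - [0,0.15,0.15,0,0,0,0]
    - [0,0.25,0.3,0,0,0,0]
    - [0,0.25,0.42,0,0,0,0]
    - [0,0.25,0.54,0,0,0,0]
    - [0,0.25,0.54,0,0,0,0]

```text
time_s: 22.05
tcp_pos: [0.4784, -0.0027, -0.0212]
ee_rot: [[-0.986, -0.168, -0.0], [-0.168, 0.986, -0.005], [0.001, -0.005, -1.0]]
wrist_force: [-2.3, -12.1, 34.3]
gripper_width: 0.103
```

Run:
```python
from h import *
s=r.sense();print(s['time_s'],s['tcp_pos'],s['wrist_force'],s['moment'],s['gripper_width'])
im2([],(225,130,90,110),(165,150,90,110),4.4,'j6.png')
```

```text
22.05 [ 0.4784 -0.0027 -0.0212] [ -2.2666 -12.0854  34.3343] [-4.0044  0.4991  0.036 ] 0.1026163473662111
```

View pics/j6.png

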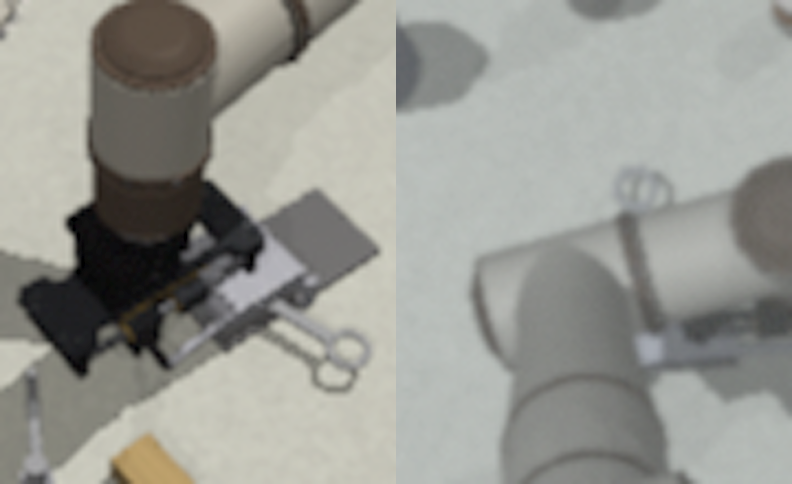

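Call:
play_rows:
  deltas:
    - [0,-0.05,-0.15,0,0,0,0]
    - [0,-0.08,-0.25,0,0,0,0]
    - [0,-0.08,-0.25,0,0,0,0]

```text
time_s: 22.45
tcp_pos: [0.4783, -0.0029, -0.0189]
ee_rot: [[-0.986, -0.165, -0.0], [-0.165, 0.986, -0.002], [0.0, -0.002, -1.0]]
wrist_force: [5.7, -3.7, -1.7]
gripper_width: 0.1
```

```bash
cat >> h.py <<'E'
PANI=[L*[1,-1,-1]+[0,0,.044] for L in PAN]
E
python3 - <<'E'
from h import *
pan,cr,st=pickle.load(open('poses.pkl','rb'))
s=r.sense();print(s['time_s'],s['tcp_pos'],s['wrist_force'],s['moment'],s['gripper_width'])
b=T(*cr,[0,-.044,0])[0]
SH=[box(-.033,.033,-.150,-.140,.0295)]
im2([((b[0],b[1],cr[2]),PANI,(0,0,255)),(cr,SH+CR[:1],(0,200,0))],(225,130,90,110),(165,150,90,110),4.4,'j7.png')
E
```

```text
22.45 [ 0.4783 -0.0029 -0.0189] [ 5.7434 -3.6769 -1.7289] [-1.4364 -1.8105  0.0068] 0.10033536170145192
```

View pics/j7.png

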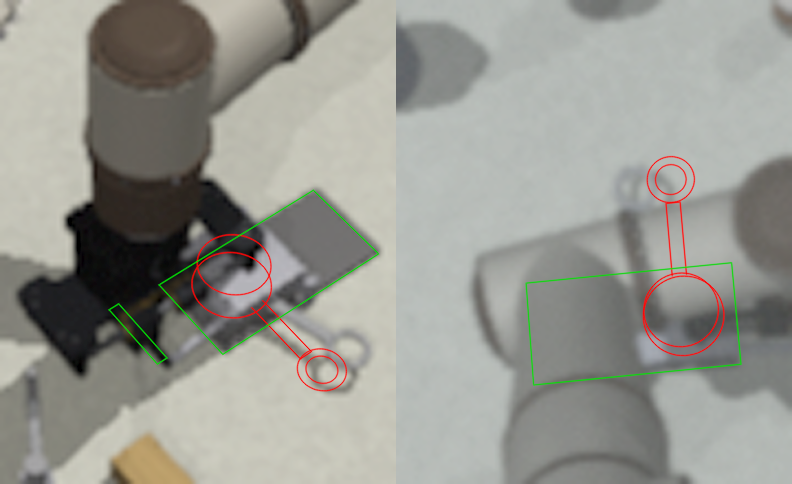

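Run:
```python
from h import *
pan,cr,st=pickle.load(open('poses.pkl','rb'))
S=cap('scene');Tp=cap('top')
print(tri(S,P((348,352),(225,130),4.4),Tp,P((630-396,188),(165,150),4.4)))
X=tri(S,P((348,352),(225,130),4.4),Tp,P((630-396,188),(165,150),4.4))[0]
c,s_=np.cos(cr[2]),np.sin(cr[2]);d=X[:2]-cr[:2];print('cradle',c*d[0]+s_*d[1],-s_*d[0]+c*d[1])
f=lambda c,x,y,w,h,k:((cv2.resize(c['pixels'][y:y+h,x:x+w,::-1],None,fx=k,fy=k,interpolation=cv2.INTER_CUBIC)/255.)**.55*255).astype(np.uint8)
cv2.imwrite('pics/k1.png',f(S,250,160,70,65,9));cv2.imwrite('pics/k2.png',f(Tp,205,180,70,65,9))
```

```text
(array([0.5675, 0.1478, 0.0175]), np.float64(0.0022292216713259913))
cradle 0.11275229628187329 -0.009531070012660226
```

View pics/k1.png

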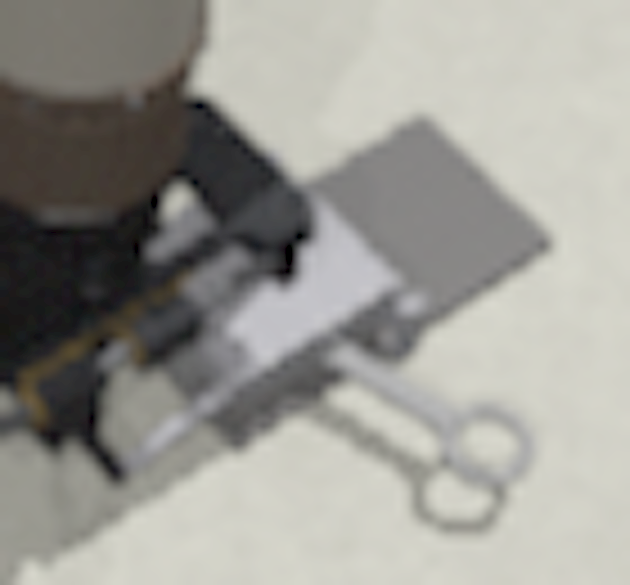

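View pics/k2.png

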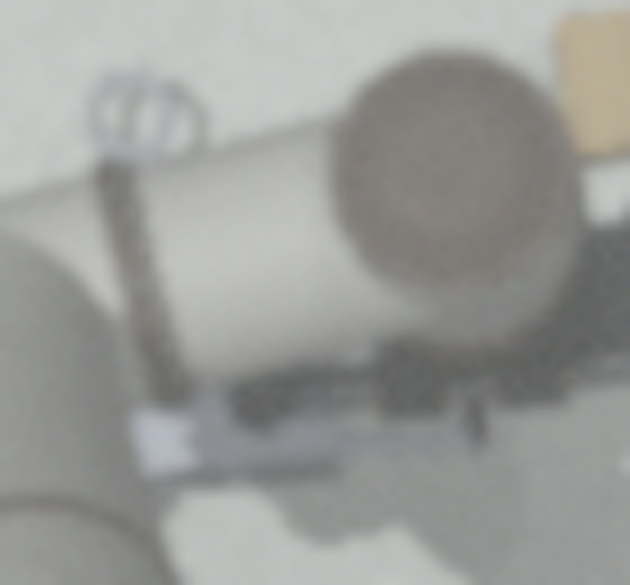

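Run:
```python
from h import *
pan,cr,st=pickle.load(open('poses.pkl','rb'))
S=cap('scene')
def tocr(X):
    c,s_=np.cos(cr[2]),np.sin(cr[2]);d=X[:2]-cr[:2];return np.array([c*d[0]+s_*d[1],-s_*d[0]+c*d[1],X[2]])
for z in (.02,.027,.035):
    print(z,tocr(atz(S,P((340,352),(250,160),9),z)),tocr(atz(S,P((440,415),(250,160),9),z)),tocr(atz(S,P((487,445),(250,160),9),z)))
```

```text
0.02 [ 0.041  -0.0291  0.02  ] [ 0.0889 -0.0161  0.02  ] [ 0.1111 -0.0102  0.02  ]
0.027 [ 0.0443 -0.0326  0.027 ] [ 0.0918 -0.0197  0.027 ] [ 0.1139 -0.0139  0.027 ]
0.035 [ 0.0479 -0.0367  0.035 ] [ 0.0952 -0.0238  0.035 ] [ 0.1171 -0.018   0.035 ]
```

Call:
play_rows:
  deltas:
    - [0,0,-0.2,0,0,0,0]
    - [0,0.02,-0.51,0,0,0,0]
    - [0,0.07,-0.91,0,0,0,0]
    - [0,0.15,-1.3,0,0,0,0]
    - [0,0.25,-1.7,0,0,0,0]
    - [0,0.39,-2.08,0,0,0,0]
    - [0,0.54,-2.45,0,0,0,0]
    - [0,0.73,-2.81,0,0,0,0]
    - [0,0.94,-3.16,0,0,0,0]
    - [0,1.17,-3.49,0,0,0,0]

```text
time_s: 23.7
tcp_pos: [0.4736, 0.0254, 0.0686]
ee_rot: [[-0.986, -0.166, -0.001], [-0.166, 0.986, -0.004], [0.001, -0.004, -1.0]]
wrist_force: [7.1, -4.8, 1.4]
gripper_width: 0.102
```

Run:
```python
from h import *
s=r.sense();print(s['time_s'],s['tcp_pos'],s['wrist_force'],s['moment'],s['gripper_width'])
pan,cr,st=pickle.load(open('poses.pkl','rb'))
b=T(*cr,[0,-.044,0])[0]
im2([((b[0],b[1],cr[2]+np.radians(15)),PANI,(0,0,255)),],(225,110,90,120),(165,130,90,120),4.4,'j8.png')
```

```text
23.7 [0.4736 0.0254 0.0686] [ 7.0649 -4.7608  1.438 ] [-1.6938 -1.7946  0.0001] 0.10248402673069221
```

View pics/j8.png

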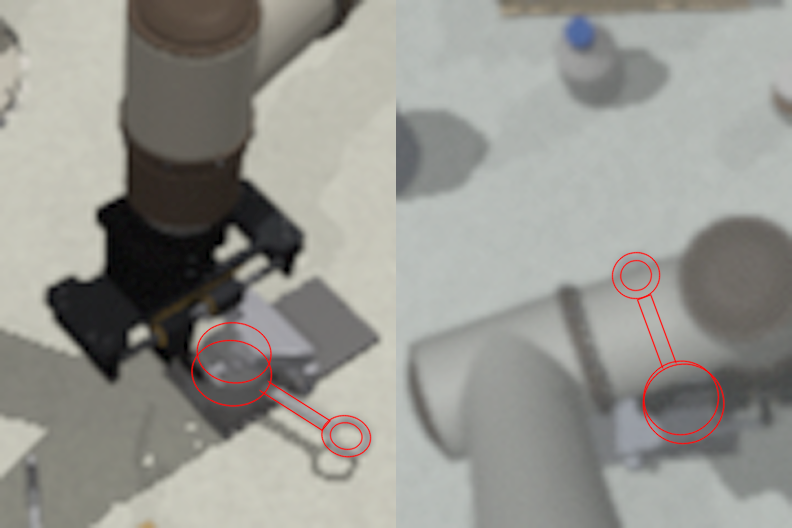

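Call:
play_rows:
  deltas:
    - [-0.06,0.25,-0.31,0,0,0,0]
    - [-0.06,0.6,-0.68,0,0,0,0]
    - [-0.06,1.06,-1.08,0,0,0,0]
    - [-0.06,1.56,-1.43,0,0,0,0]
    - [-0.06,2.09,-1.72,0,0,0,0]
    - [-0.06,2.65,-1.96,0,0,0,0]
    - [-0.06,3.23,-2.14,0,0,0,0]
    - [-0.06,3.82,-2.25,0,0,0,0]
    - [-0.06,4.43,-2.31,0,0,0,0]
    - [-0.06,5.04,-2.29,0,0,0,0]
    - [-0.06,5.64,-2.22,0,0,0,0]
    - [-0.06,6.23,-2.09,0,0,0,0]

```text
time_s: 25.0
tcp_pos: [0.4479, 0.1814, 0.1193]
ee_rot: [[-0.986, -0.165, -0.003], [-0.165, 0.986, -0.002], [0.003, -0.002, -1.0]]
wrist_force: [1.5, -1.3, -2.9]
gripper_width: 0.102
```

Run:
```python
from h import *
s=r.sense();print(s['time_s'],s['tcp_pos'],s['wrist_force'],s['moment'],s['gripper_width'])
```

```text
25.0 [0.4479 0.1814 0.1193] [ 1.4992 -1.3309 -2.8754] [-0.6844 -0.5943  0.0251] 0.10204295278598681
```

Call:
play_rows:
  deltas:
    - [0,0.57,0.2,0,0,0,0]
    - [0,1.12,0.45,0,0,0,0]
    - [0,1.64,0.77,0,0,0,0]
    - [0,2.13,1.13,0,0,0,0]
    - [0,2.57,1.55,0,0,0,0]
    - [0,2.97,2.0,0,0,0,0]
    - [0,3.32,2.5,0,0,0,0]
    - [0,3.61,3.03,0,0,0,0]
    - [0,3.85,3.59,0,0,0,0]
    - [0,4.03,4.17,0,0,0,0]
    - [0,4.13,4.67,0,0,0,0]
    - [0,4.18,5.07,0,0,0,0]

```text
time_s: 26.2
tcp_pos: [0.4314, 0.2832, -0.0081]
ee_rot: [[-0.986, -0.165, -0.002], [-0.165, 0.986, -0.004], [0.003, -0.003, -1.0]]
wrist_force: [2.5, -6.9, -0.5]
gripper_width: 0.103
```

Call:
play_rows:
  deltas:
    - [0,0,0.25,0,0,0,0]
    - [0,0,0.42,0,0,0,0]
    - [0,0,0.42,0,0,0,0]

```text
time_s: 26.5
tcp_pos: [0.4317, 0.2834, -0.0152]
ee_rot: [[-0.986, -0.166, -0.001], [-0.166, 0.986, -0.003], [0.002, -0.003, -1.0]]
wrist_force: [-4.1, -8.5, 19.3]
gripper_width: 0.101
```

Run:
```python
from h import *
s=r.sense();print(s['time_s'],s['tcp_pos'],s['wrist_force'],s['moment'],s['gripper_width'])
pan,cr,st=pickle.load(open('poses.pkl','rb'))
b=T(*cr,[0,-.044,0])[0]
S,Tp=im2([((b[0],b[1],cr[2]+np.radians(15)),PANI,(0,0,255)),],(245,130,90,110),(175,150,90,110),4.4,'j9.png')
```

```text
26.5 [ 0.4317  0.2834 -0.0152] [-4.1287 -8.5153 19.3242] [-2.6274  1.3001  0.0103] 0.10059821935270888
```

View pics/j9.png

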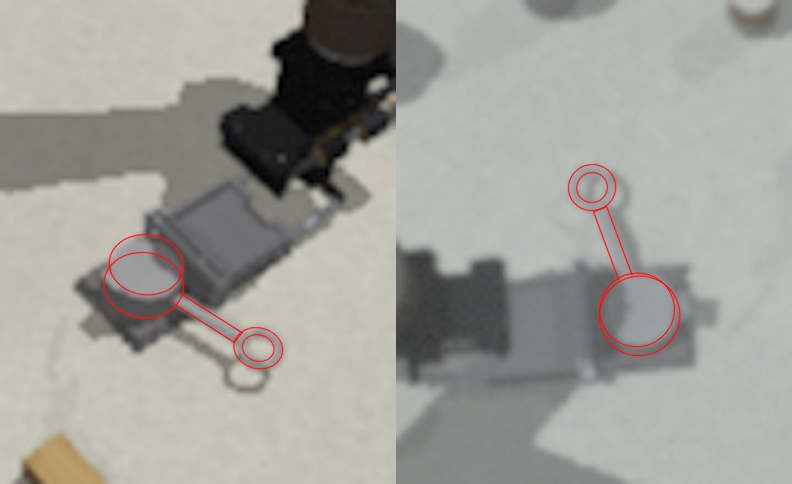

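Call:
play_rows:
  deltas:
    - [0,0,-0.1,0,0,0,40]
    - [0,0,-0.1,0,0,0,40]
    - [0,0,-0.1,0,0,0,40]
    - [0,0,-0.1,0,0,0,40]
    - [0,0,-1,0,0,0,40]
    - [0,0,-2.5,0,0,0,40]
    - [0,0,-4,0,0,0,40]

```text
time_s: 27.3
tcp_pos: [0.4318, 0.2848, 0.0835]
ee_rot: [[-0.986, -0.165, -0.001], [-0.165, 0.986, -0.001], [0.001, -0.001, -1.0]]
wrist_force: [0.8, 0.2, 0.7]
gripper_width: 0.453
```

Run:
```python
from h import *
s=r.sense();print(s['time_s'],s['tcp_pos'],s['joints'],s['gripper_width'])
pan,cr,st=pickle.load(open('poses.pkl','rb'))
b=T(*cr,[0,-.044,0])[0]
S,Tp=im2([((b[0],b[1],cr[2]+np.radians(15)),PANI,(0,0,255)),(cr,CR[2:3],(0,255,0))],(245,130,90,110),(175,150,90,110),4.4,'l1.png')
R=Rdown(cr[2]+np.radians(15)); g=b[:2]+.066*np.array([-R[0,0],-R[1,0]])
for z in (.08,-.028): print(delta(s,[*g,z],R))
```

```text
27.3 [0.4318 0.2848 0.0835] [  51.4018   17.4069  -22.527    -0.0035  -50.1447 -131.8805] 0.45259974409865783
[-2.488 -6.997  0.144 -0.008 -0.013 -3.004]
[-2.493 -6.993  4.464 -0.008 -0.013 -3.004]
```

View pics/l1.png

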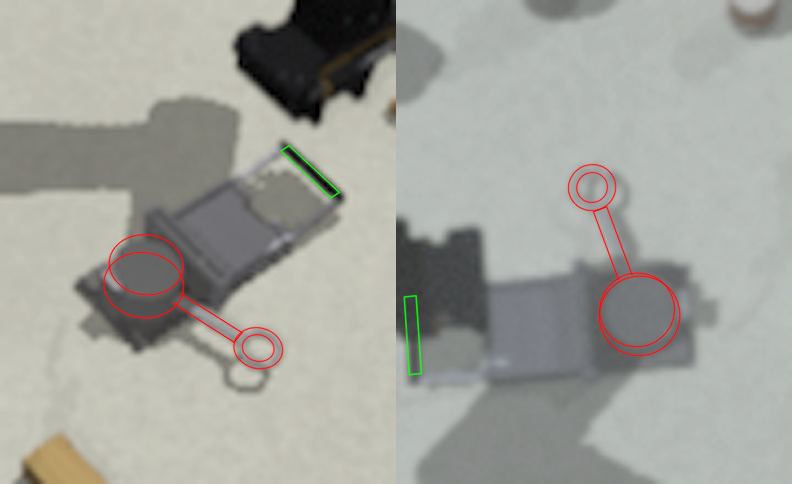

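Call:
play_rows:
  deltas:
    - [-1.2,-3.5,0,0,0,-1.5,40]
    - [-2.49,-7,0.14,0,0,-3,40]
    - [-2.49,-7,0.14,0,0,-3,40]
    - [-2.49,-7,0.14,0,0,-3,40]
    - [-2.49,-7,0.14,0,0,-3,40]
    - [-2.49,-7,1.2,0,0,-3,40]
    - [-2.49,-7,2.2,0,0,-3,40]
    - [-2.49,-7,3.0,0,0,-3,40]
    - [-2.49,-7,3.0,0,0,-3,40]

```text
time_s: 28.3
tcp_pos: [0.5197, 0.1219, 0.005]
ee_rot: [[-0.91, -0.415, -0.006], [-0.415, 0.91, -0.003], [0.007, 0.0, -1.0]]
wrist_force: [-0.5, -0.2, 0.3]
gripper_width: 0.462
```

Run:
```python
from h import *
s=r.sense();print(s['time_s'],s['tcp_pos'],s['joints'],s['gripper_width'],s['wrist_force'])
pan,cr,st=pickle.load(open('poses.pkl','rb'))
b=T(*cr,[0,-.044,0])[0]
S,Tp=im2([((b[0],b[1],cr[2]+np.radians(15)),PANI[2:],(0,0,255)),(cr,CR[2:3],(0,255,0))],(245,130,90,110),(175,150,90,110),4.4,'l2.png')
R=Rdown(cr[2]+np.radians(15)); g=b[:2]+.066*np.array([-R[0,0],-R[1,0]])
for z in (-.028,): print(delta(s,[*g,z],R))
```

```text
28.3 [0.5197 0.1219 0.005 ] [ 30.5858  25.0595 -24.6784  -0.0639 -40.6455 -96.0417] 0.46217946298729456 [-0.528  -0.2273  0.2738]
[-0.105 -0.013  1.319  0.    -0.077 -0.008]
```

View pics/l2.png

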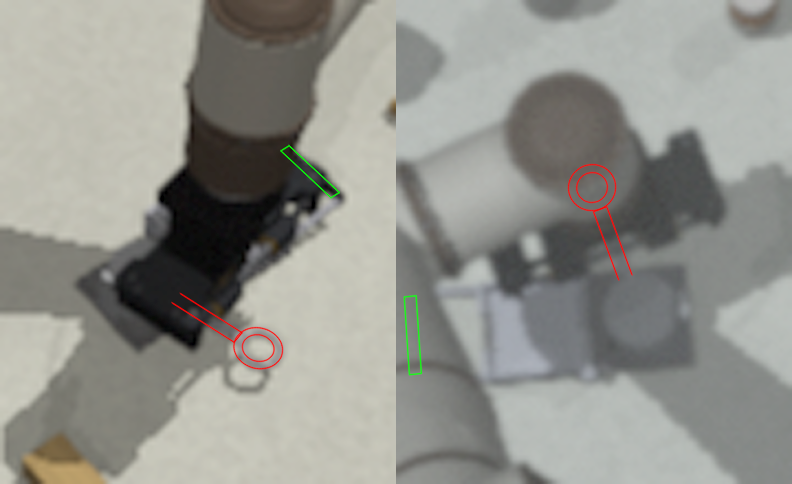

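Call:
play_rows:
  deltas:
    - [-0.1,0,0.5,0,-0.05,0,40]
    - [-0.1,0,1.0,0,-0.05,0,40]
    - [-0.1,0,1.3,0,-0.05,0,40]
    - [-0.1,0,1.3,0,-0.05,0,40]
    - [-0.1,0,1.3,0,-0.05,0,0]
    - [-0.1,0,1.3,0,-0.05,0,0]
    - [-0.1,0,1.3,0,-0.05,0,0]
    - [-0.1,0,1.3,0,-0.05,0,0]
    - [-0.1,0,1.3,0,-0.05,0,0]
    - [-0.1,0,1.3,0,-0.05,0,0]
    - [-0.1,0,1.3,0,-0.05,0,0]

```text
time_s: 29.5
tcp_pos: [0.5234, 0.1228, -0.0247]
ee_rot: [[-0.91, -0.414, 0.002], [-0.414, 0.91, 0.001], [-0.002, -0.0, -1.0]]
wrist_force: [-2.0, -0.7, -0.0]
gripper_width: 0.13
```

Run:
```python
from h import *
s=r.sense();print(s['time_s'],s['tcp_pos'],s['joints'],s['gripper_width'],s['wrist_force'])
```

```text
29.5 [ 0.5234  0.1228 -0.0247] [ 30.5031  27.7361 -25.9633   0.0218 -36.1885 -96.0395] 0.12955773249441757 [-2.0073 -0.7475 -0.0036]
```

```bash
cat >> h.py <<'E'
RX,RZ=.0482,.0517
def hang(st,cl,al,rx=None,rz=None):
    """cl: ring centre in stand frame, al tilt rad -> tcp pos,R"""
    c=T(*st,cl)[0]; e=np.array([np.cos(st[2]),np.sin(st[2]),0]);Z=np.array([0,0,1.])
    u=np.cos(al)*e+np.sin(al)*Z; z=-np.cos(al)*Z+np.sin(al)*e; x=-u; y=np.cross(z,x)
    R=np.c_[x,y,z]; return c+(rx or RX)*x+(rz or RZ)*z,R
E
python3 - <<'E'
from h import *
pan,cr,st=pickle.load(open('poses.pkl','rb'))
s=r.sense(); p,R=hang(st,[-.068,0,.30],0); print(p,st); print(delta(s,p,R)); 
for a in (30,60,90): print(hang(st,[-.05,0,.21],np.radians(a))[0])
E
```

```text
[ 0.5572 -0.1357  0.2483] [ 0.6656 -0.1776 -0.3687]
[  3.033  -9.972 -10.925   0.009   0.021   9.121]
[ 0.6042 -0.1538  0.1411]
[ 0.6383 -0.167   0.1424]
[ 0.6672 -0.1782  0.1618]
```

Call:
play_rows:
  deltas:
    - [0,0,-0.3,0,0,0,0]
    - [0,0,-0.8,0,0,0,0]
    - [0,0,-1.6,0,0,0,0]
    - [0,0,-2.6,0,0,0,0]
    - [0,0,-4,0,0,0,0]

```text
time_s: 30.0
tcp_pos: [0.5232, 0.1229, 0.0763]
ee_rot: [[-0.91, -0.415, 0.002], [-0.415, 0.91, 0.001], [-0.002, 0.0, -1.0]]
wrist_force: [-0.3, -0.0, -1.8]
gripper_width: 0.13
```

Run:
```python
from h import *
pan,cr,st=pickle.load(open('poses.pkl','rb'))
s=r.sense(); p,R=hang(st,[-.13,0,.32],0); print(p,delta(s,p,R));
```

```text
[ 0.4994 -0.1134  0.2683] [ 4.768 -8.205 -7.691  0.012  0.023  9.123]
```

Call:
play_rows:
  deltas:
    - [0,0,-1.5,0,0,0,0]
    - [0.2,-0.3,-3.2,0,0,0.4,0]
    - [0.7,-1.2,-5,0,0,1.4,0]
    - [1.4,-2.5,-6.5,0,0,2.8,0]
    - [2.2,-3.8,-7.69,0,0,4.2,0]
    - [3.0,-5.1,-7.69,0,0,5.6,0]
    - [3.8,-6.4,-7.69,0,0,7,0]
    - [4.4,-7.5,-7.69,0,0,8.3,0]
    - [4.7,-8.1,-7.69,0,0,9.12,0]
    - [4.77,-8.2,-7.69,0,0,9.12,0]
    - [4.77,-8.2,-7.69,0,0,9.12,0]

```text
time_s: 31.1
tcp_pos: [0.4996, -0.1133, 0.268]
ee_rot: [[-0.933, 0.36, 0.005], [0.36, 0.933, 0.002], [-0.004, 0.004, -1.0]]
wrist_force: [0.6, -0.9, -1.9]
gripper_width: 0.133
```

```bash
cat >> h.py <<'E'
def panw(s,rx=None,rz=None):
    """inverted-gripped pan polylines in world from tool pose (pan z = tool z, pan x=-tool x)"""
    A=np.asarray(s['ee_rot']);Rp=np.c_[-A[:,0],-A[:,1],A[:,2]]
    ring=s['tcp_pos']-(rx or RX)*A[:,0]-(rz or RZ)*A[:,2]
    return [(L-[.1155,0,.017])@Rp.T+ring for L in PAN],ring
def tost(st,X):
    c,s_=np.cos(st[2]),np.sin(st[2]);d=X[:2]-st[:2];return np.array([c*d[0]+s_*d[1],-s_*d[0]+c*d[1],X[2]])
E
python3 - <<'E'
from h import *
pan,cr,st=pickle.load(open('poses.pkl','rb'))
s=r.sense();print(s['time_s'],s['tcp_pos'],s['joints'],s['gripper_width'],s['wrist_force'])
L,ring=panw(s);print(tost(st,ring))
im2([((0,0,0),L,(0,0,255)),(st,ST[1:],(0,255,0))],(180,130,90,130),(270,120,90,130),4.4,'n1.png')
E
```

```text
31.1 [ 0.4996 -0.1133  0.268 ] [   5.3269    7.8505   -6.7915   -0.0994  -75.0729 -116.3915] 0.13346875289312993 [ 0.6148 -0.8546 -1.9132]
[-0.13   -0.0001  0.3198]
```

View pics/n1.png

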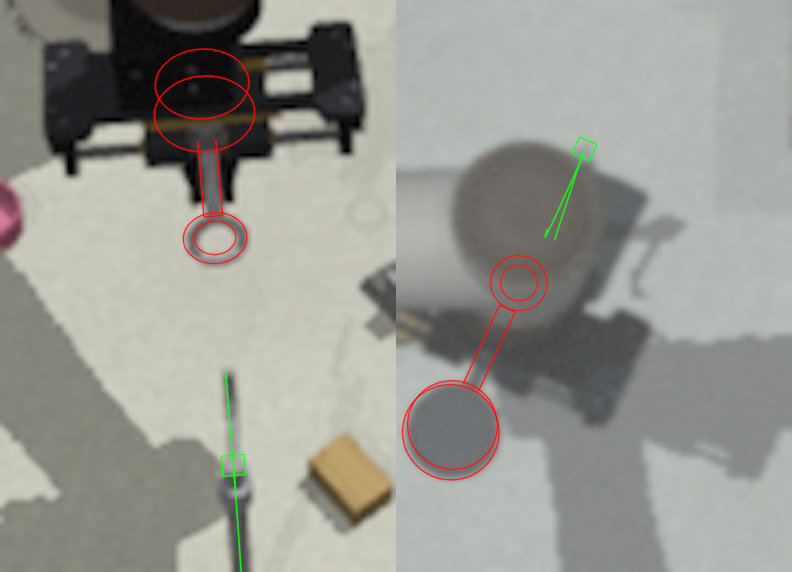

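```bash
cat >> h.py <<'E'
def rows(s,st,path):
    for c,a in path:
        p,R=hang(st,c,np.radians(a)); print([float(v) for v in delta(s,p,R).round(2)]+[0])
E
python3 - <<'E'
from h import *
pan,cr,st=pickle.load(open('poses.pkl','rb'))
s=r.sense()
rows(s,st,[([-.12,0,.32-.008*k],8*k) for k in range(1,12)]+[([-.12,0,.23],90)])
E
```

```text
[-0.7, -0.04, 0.55, 0.04, -1.56, 0.02, 0]
[-1.04, -0.05, 1.07, 0.04, -3.16, 0.02, 0]
[-1.4, -0.05, 1.55, 0.05, -4.76, 0.01, 0]
[-1.78, -0.05, 1.97, 0.05, -6.36, 0.01, 0]
[-2.17, -0.05, 2.34, 0.05, -7.96, 0.01, 0]
[-2.56, -0.06, 2.65, 0.05, -9.56, 0.0, 0]
[-2.95, -0.06, 2.91, 0.05, -11.16, -0.0, 0]
[-3.33, -0.06, 3.12, 0.05, -12.76, -0.0, 0]
[-3.68, -0.06, 3.27, 0.05, -14.36, -0.01, 0]
[-4.01, -0.06, 3.38, 0.05, -15.96, -0.01, 0]
[-4.31, -0.06, 3.44, 0.05, -17.56, -0.02, 0]
[-4.38, -0.06, 3.45, 0.05, -17.96, -0.02, 0]
```

Call:
play_rows:
  deltas:
    - [-0.7,-0.04,0.55,0.04,-1.56,0,0]
    - [-1.04,-0.05,1.07,0.04,-3.16,0,0]
    - [-1.4,-0.05,1.55,0.04,-4.76,0,0]
    - [-1.78,-0.05,1.97,0.04,-6.36,0,0]
    - [-2.17,-0.05,2.34,0.04,-7.96,0,0]
    - [-2.56,-0.05,2.65,0.04,-9.56,0,0]
    - [-2.95,-0.05,2.91,0.04,-11.16,0,0]
    - [-3.33,-0.05,3.12,0.04,-12.76,0,0]
    - [-3.68,-0.05,3.27,0.04,-14.36,0,0]
    - [-4.01,-0.05,3.38,0.04,-15.96,0,0]
    - [-4.31,-0.05,3.44,0.04,-17.56,0,0]
    - [-4.38,-0.05,3.45,0.04,-17.96,0,0]

```text
time_s: 32.4
tcp_pos: [0.5362, -0.2244, 0.3238]
ee_rot: [[-0.749, 0.165, 0.642], [-0.202, 0.865, -0.458], [-0.631, -0.473, -0.615]]
wrist_force: [1.1, 0.4, -3.1]
gripper_width: 0.133
```

Run:
```python
from h import *
pan,cr,st=pickle.load(open('poses.pkl','rb'))
s=r.sense();print(s['time_s'],s['tcp_pos'],s['joints'],s['gripper_width'],s['wrist_force']);print(s['ee_rot'])
L,ring=panw(s);print(tost(st,ring), hang(st,[-.12,0,.23],np.pi/2)[0])
im2([((0,0,0),L,(0,0,255)),(st,ST[1:],(0,255,0))],(180,130,90,130),(270,120,90,130),4.4,'n2.png')
```

```text
32.4 [ 0.5362 -0.2244  0.3238] [ -25.1375   -9.5211  -52.1923  117.4892   -9.2311 -177.385 ] 0.13273332761255646 [ 1.0724  0.3925 -3.0614]
[[-0.7487  0.1652  0.642 ]
 [-0.2021  0.8654 -0.4584]
 [-0.6313 -0.473  -0.6146]]
[-0.1132 -0.0581  0.386 ] [ 0.6019 -0.153   0.1818]
```

View pics/n2.png

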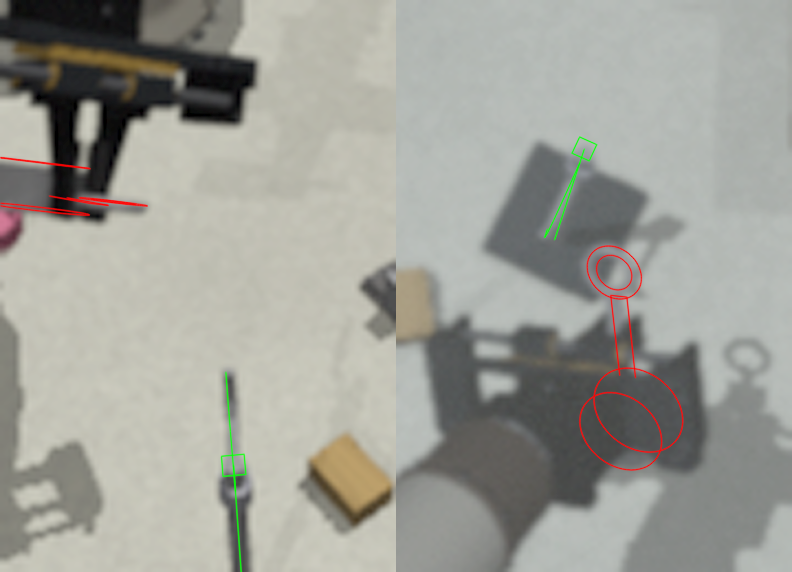

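```bash
cat > kin.py <<'E'
import numpy as np
from scipy.spatial.transform import Rotation as Ro
from scipy.optimize import least_squares
def Rz(a):return Ro.from_euler('z',a,degrees=True).as_matrix()
def Ry(a):return Ro.from_euler('y',a,degrees=True).as_matrix()
def Rx(a):return Ro.from_euler('x',a,degrees=True).as_matrix()
def fk(q,p,s4=1,s6=1):
    a0,H,L1,A,B,dy,e,Lt=p[:8]; t0=p[8]
    R=Rz(q[0]); x=R@np.array([a0,dy,H])
    R=R@Ry(q[1]); x=x+R@np.array([0,0,L1])
    R=R@Ry(-q[2]); x=x+R@np.array([A,0,B])
    R=R@Rx(s4*q[3]); 
    R=R@Ry(-q[4]); x=x+R@np.array([Lt,0,e])
    R=R@Rx(s6*q[5]+t0)
    # tool z = x axis
    return x,R@np.array([[0,0,1.],[0,1,0],[-1,0,0]])   # cols: tool x,y,z in link
D=[((-52.6765,22.0417,.4536,.0023,-68.4118,-14.8169),(.2393,-.5774,.1837),None),
((-.9371,11.4376,-29.9363,.0077,-48.6085,-109.302),(.426,-.1668,.0901),None),
((-.7349,21.3287,-36.6859,0,-31.9827,-109.4096),(.4268,-.1653,-.0163),None),
((51.4018,17.4069,-22.527,-.0035,-50.1447,-131.8805),(.4318,.2848,.0835),None),
((30.5858,25.0595,-24.6784,-.0639,-40.6455,-96.0417),(.5197,.1219,.005),None),
((5.3269,7.8505,-6.7915,-.0994,-75.0729,-116.3915),(.4996,-.1133,.268),[[-0.933,0.36,0.005],[0.36,0.933,0.002],[-0.004,0.004,-1.0]]),
((-25.1375,-9.5211,-52.1923,117.4892,-9.2311,-177.385),(.5362,-.2244,.3238),[[-0.7487,0.1652,0.642],[-0.2021,0.8654,-0.4584],[-0.6313,-0.473,-0.6146]])]
if __name__=='__main__':
  best=None
  for s4 in(1,-1):
   for s6 in (1,-1):
    for t0 in (0,90,180,270):
      def f(p):
        o=[]
        for q,x,R in D:
            a,b=fk(q,p,s4,s6); o+=list((a-np.array(x))*100)
            if R is not None:o+=list((b-np.array(R)).ravel()*5)
        return np.array(o)
      s=least_squares(f,[0,.3,.35,.35,0,-.16,0,.3,t0])
      if best is None or s.cost<best[0]: best=(s.cost,s4,s6,s.x,s.fun)
  np.set_printoptions(precision=4,suppress=True)
  print(best[:4]);print(best[4])
  np.save('kin.npy',np.r_[best[1],best[2],best[3]])
E
python3 kin.py
```

```text
(np.float64(0.12737425800636065), -1, -1, array([ -0.3805,   0.8625,   0.5696,   0.4164,   0.0025,  -0.1599,
         0.3822,   1.0568, 270.0053]))
[-0.0583  0.0479 -0.097   0.0376 -0.0196  0.0602  0.267  -0.015   0.0702
 -0.0218 -0.0431 -0.0232 -0.2225 -0.1298 -0.2035  0.121   0.0982  0.0978
  0.0001 -0.0004 -0.001  -0.0004 -0.0001  0.0007  0.0014 -0.0014  0.0001
 -0.064  -0.0036  0.0956  0.      0.0003 -0.0001  0.0002  0.0003 -0.0002
 -0.0003  0.0002  0.0002]
```

```bash
cat > kin2.py <<'E'
from kin import *
np.set_printoptions(precision=4,suppress=True)
for mask in ((0,6),(0,4,6),(0,)):
  free=[i for i in range(9) if i not in mask]
  def full(v):
    p=np.zeros(9);p[free]=v;return p
  def f(v):
    p=full(v);o=[]
    for q,x,R in D:
        a,b=fk(q,p,-1,-1);o+=list((a-np.array(x))*1000)
        if R is not None:o+=list((b-np.array(R)).ravel()*50)
    return np.r_[o, (p[7]-.3)*.0]
  x0=np.array([0,.3,.35,.35,0,-.16,0,.25,270.])[free]
  s=least_squares(f,x0,loss='soft_l1');print(mask,full(s.x),abs(f(s.x)).max(),s.cost)
  if mask==(0,6): np.save('kin.npy',np.r_[-1,-1,full(s.x)])
E
python3 kin2.py
```

```text
(0, 6) [  0.       0.4307   0.5642   0.4206   0.0022  -0.1596   0.       0.6174
 270.0053] 295.46650816900063 306.23587464342694
(0, 4, 6) [  0.       0.4302   0.5667   0.4213   0.      -0.1596   0.       0.6171
 270.0053] 294.74720368775445 306.8045838891761
(0,) [  0.       0.4488   0.552    0.4182   0.0019  -0.1596   0.0063   0.6252
 270.0053] 293.5205273459777 304.1041133926174
```

```bash
cat > kin3.py <<'E'
import kin
from kin import *
np.set_printoptions(precision=4,suppress=True)
def fk(q,p):
    H,L1,A,B,dy,w,e,Lt,t0,a0=p
    R=Rz(q[0]); x=R@np.array([a0,dy,H])
    R=R@Ry(q[1]); x=x+R@np.array([0,0,L1])
    R=R@Ry(-q[2]); x=x+R@np.array([A,0,B])
    R=R@Rx(-q[3]); x=x+R@np.array([0,w,0])
    R=R@Ry(-q[4]); x=x+R@np.array([Lt,0,e])
    R=R@Rx(-q[5]+t0)
    return x,R@np.array([[0,0,1.],[0,1,0],[-1,0,0]])
def fit(mask,D):
  free=[i for i in range(10) if i not in mask]
  def full(v):
    p=np.zeros(10);p[free]=v;return p
  def f(v):
    p=full(v);o=[]
    for q,x,R in D:
        a,b=fk(q,p);o+=list((a-np.array(x))*1000)
        if R is not None:o+=list((b-np.array(R)).ravel()*50)
    return np.array(o)
  s=least_squares(f,np.array([.3,.35,.35,0,0,-.16,0,.25,270.,0])[free]);return full(s.x),abs(f(s.x)).max(),f(s.x)
if __name__=='__main__':
  for mask in ((6,9),(3,6,9),(3,4,6,9),(3,9),(9,)):
    p,m,_=fit(mask,D);print(mask,p,m)
E
python3 kin3.py
```

```text
(6, 9) [  0.1607   0.5649   0.4219  -0.       0.      -0.1598   0.       0.3453
 270.0053   0.    ] 0.04602485838885173
(3, 6, 9) [  0.1607   0.5648   0.4218   0.       0.      -0.1598   0.       0.3453
 270.0053   0.    ] 0.046718267868742225
(3, 4, 6, 9) [  0.1607   0.5648   0.4218   0.       0.      -0.1598   0.       0.3453
 270.0053   0.    ] 0.0472180209510481
(3, 9) [  0.1606   0.5649   0.4219   0.       0.      -0.1598  -0.0001   0.3452
 270.0053   0.    ] 0.043836884608031146
(9,) [  0.1606   0.5649   0.4219  -0.       0.      -0.1598  -0.       0.3453
 270.0053   0.    ] 0.04391694877543817
```

```bash
cat > ik.py <<'E'
from kin3 import *
from h import hang,T
import pickle
PK=fit((3,4,6,9),D)[0]
LO=np.array([-179.83,-69.29,-61.27,-181.25,-171.15,-177.46])+1.5;HI=np.array([179.83,118.12,80.66,117.63,-9.14,177.46])-1.5
def ik(p,R,q0):
    def f(q):
        x,r=fk(q,PK); return np.r_[(x-p)*10,((r-R)).ravel()]
    s=least_squares(f,np.clip(q0,LO+.01,HI-.01),bounds=(LO,HI),x_scale=30.,max_nfev=60)
    x,r=fk(s.x,PK); return s.x,np.linalg.norm(x-p)*1000,np.degrees(np.linalg.norm(Ro.from_matrix(r.T@R).as_rotvec()))
def allik(p,R,n=24,seed=0):
    g=np.random.default_rng(seed);S=[]
    for i in range(n):
        q0=np.array([g.uniform(-90,90),g.uniform(-40,90),g.uniform(-60,80),g.uniform(-180,117),g.uniform(-150,-10),g.uniform(-177,177)])
        q,a,b=ik(p,R,q0)
        if a<.5 and b<.2 and not any(np.abs(q-z).max()<2 for z in S): S.append(q)
    return S
def hang2(st,c,al,dyaw,rx=None,rz=None):
    c0=T(*st,c)[0]; s2=(c0[0],c0[1],st[2]+dyaw); return hang(s2,[0,0,c0[2]],al,rx,rz)
E
cat > t1.py <<'E'
from ik import *
pan,cr,st=pickle.load(open('poses.pkl','rb'))
for flip in (0,1):
 for dy in (-20,0,20,40):
  for (c,al) in (([-.068,0,.27],0),([-.046,0,.208],60),([-.046,0,.208],90)):
    p,R=hang2(st,c,np.radians(al),np.radians(dy))
    if flip: R=R@np.diag([-1,-1,1.])
    S=allik(p,R,16)
    print(flip,dy,al,[q.round(0).tolist() for q in S])
E
time timeout 500 python3 t1.py
```

```text
0 -20 0 [[4.0, 16.0, -3.0, 0.0, -71.0, -135.0]]
0 -20 60 []
0 -20 90 []
0 0 0 [[2.0, 16.0, -4.0, 0.0, -71.0, -114.0]]
0 0 60 [[-33.0, 17.0, -41.0, -158.0, -29.0, 77.0]]
0 0 90 [[-35.0, 42.0, -51.0, -166.0, -93.0, 91.0]]
0 20 0 [[1.0, 16.0, -4.0, 0.0, -71.0, -92.0]]
0 20 60 [[-30.0, 16.0, -24.0, -104.0, -26.0, 31.0]]
0 20 90 [[-44.0, 40.0, -38.0, -137.0, -81.0, 81.0]]
0 40 0 [[-1.0, 17.0, -3.0, 0.0, -71.0, -70.0]]
0 40 60 [[-32.0, 20.0, -16.0, -83.0, -43.0, 23.0]]
0 40 90 [[-45.0, 39.0, -23.0, -113.0, -78.0, 64.0]]
1 -20 0 [[4.0, 16.0, -3.0, 0.0, -71.0, 45.0]]
1 -20 60 []
1 -20 90 []
1 0 0 [[2.0, 16.0, -4.0, 0.0, -71.0, 66.0]]
1 0 60 [[-33.0, 17.0, -41.0, -158.0, -29.0, -103.0]]
1 0 90 [[-35.0, 42.0, -51.0, -166.0, -93.0, -89.0]]
1 20 0 [[1.0, 16.0, -4.0, -0.0, -71.0, 88.0]]
1 20 60 [[-30.0, 16.0, -24.0, -104.0, -26.0, -149.0]]
1 20 90 [[-44.0, 40.0, -38.0, -137.0, -81.0, -99.0]]
1 40 0 [[-1.0, 17.0, -3.0, 0.0, -71.0, 110.0]]
1 40 60 [[-32.0, 20.0, -16.0, -83.0, -43.0, -157.0]]
1 40 90 [[-45.0, 39.0, -23.0, -113.0, -78.0, -116.0]]
real	0m23.130s
user	0m23.085s
sys	0m0.189s
```

```bash
cat > t2.py <<'E'
from ik import *
pan,cr,st=pickle.load(open('poses.pkl','rb'))
def cpath(t):
    # t 0..90 along curve
    a=np.radians(t);return [-.048-.020*np.cos(a),0,.235-.018*np.sin(a)-.008*np.sin(a)]
for dy in (20,30,40):
    q=np.array([1.,16,-4,0,-71,-92+(dy-20)]);prev=None
    print('dyaw',dy)
    for al in list(range(0,95,6)):
        p,R=hang2(st,cpath(al),np.radians(al),np.radians(dy))
        q,a,b=ik(p,R,q)
        print(al,q.round(1),round(a,1),round(b,1),'' if prev is None else np.abs(q-prev).max().round(1)); prev=q
E
python3 t2.py
```

```text
dyaw 20
0 [  0.8  17.2  -6.9  -0.  -66.  -91.9] 0.0 0.0 
6 [  0.9  14.7 -11.8   0.3 -57.5 -92.1] 0.0 0.0 8.5
12 [  1.   12.6 -16.7   0.6 -48.7 -92.5] 0.0 0.0 8.8
18 [  1.1  10.8 -21.7   1.1 -39.5 -93. ] 0.0 0.0 9.2
24 [  1.2   9.5 -26.6   1.9 -29.9 -93.8] 0.0 0.0 9.7
30 [  1.3   8.7 -31.8   3.6 -19.5 -95.4] 0.0 0.0 10.4
36 [  0.7   8.8 -35.    1.9 -10.6 -93.3] 0.4 0.8 8.9
42 [ -3.2   9.7 -29.  -23.3 -10.6 -65.5] 1.1 2.8 27.8
48 [ -9.7  10.5 -24.5 -51.1 -10.6 -33.7] 0.8 2.0 31.8
54 [-18.6  11.6 -22.7 -77.9 -14.4  -2. ] 0.0 0.0 31.7
60 [ -30.3   14.4  -25.6 -103.7  -25.8   30.8] 0.0 0.0 32.8
66 [ -37.1   18.4  -30.3 -118.1  -37.5   50.4] 0.0 0.0 19.6
72 [ -40.9   23.2  -34.1 -126.4  -49.1   62.8] 0.0 0.0 12.4
78 [ -42.9   28.6  -36.6 -131.4  -60.3   71.2] 0.0 0.0 11.3
84 [ -43.8   34.1  -37.9 -134.5  -71.    77.2] 0.0 0.0 10.7
90 [ -43.9   39.5  -38.  -136.5  -80.9   81.5] 0.0 0.0 9.9
dyaw 30
0 [ -0.1  17.4  -6.5  -0.  -66.1 -81. ] 0.0 0.0 
6 [ -0.6  15.2 -10.6  -1.2 -58.3 -80. ] 0.0 0.0 7.8
12 [ -1.2  13.3 -14.6  -2.7 -50.4 -78.4] 0.0 0.0 7.9
18 [ -1.9  11.7 -18.2  -4.9 -42.5 -76.2] 0
[... 858 characters left out ...]
3.  -14.5  -9.9 -46.3 -60.5] 0.0 0.0 6.4
24 [ -6.6  12.3 -16.3 -15.6 -40.6 -54.5] 0.0 0.0 6.0
30 [ -8.9  12.  -17.2 -23.3 -36.  -46.3] 0.0 0.0 8.3
36 [-12.1  12.2 -17.3 -33.5 -33.2 -35.2] 0.0 0.0 11.1
42 [-16.4  12.9 -16.7 -45.7 -32.6 -21.5] 0.0 0.0 13.7
48 [-21.7  14.2 -16.3 -59.  -34.3  -6.2] 0.0 0.0 15.3
54 [-27.4  16.1 -16.6 -71.8 -38.    8.9] 0.0 0.0 15.2
60 [-32.7  18.7 -17.7 -83.  -43.1  22.8] 0.0 0.0 13.8
66 [-37.2  21.9 -19.3 -92.3 -49.3  34.6] 0.0 0.0 11.9
72 [-40.6  25.7 -20.9 -99.6 -56.2  44.5] 0.0 0.0 9.9
78 [ -42.9   29.8  -22.1 -105.3  -63.4   52.6] 0.0 0.0 8.1
84 [ -44.4   34.2  -22.9 -109.7  -70.7   59.1] 0.0 0.0 7.3
90 [ -45.1   38.6  -23.1 -113.2  -78.    64.2] 0.0 0.0 7.3
```

```bash
cat > t3.py <<'E'
from ik import *
from h import *
pan,cr,st=pickle.load(open('poses.pkl','rb'))
st=np.array(st); 
s=r.sense(); p,R=hang2(st,[-.12,.002,.34],0,np.radians(35)); print(s['tcp_pos'],p,delta(s,p,R)); print(s['joints'])
p1=[s['tcp_pos'][0],s['tcp_pos'][1],s['tcp_pos'][2]]
E
python3 t3.py
```

```text
[ 0.5376 -0.2208  0.325 ] [ 0.5076 -0.144   0.2883] [ 1.181  3.165 -1.269 -7.122  7.655 -2.253]
[ -24.8421   -9.6199  -52.1528  117.6368   -9.1502 -177.4037]
```

Call:
play_rows:
  deltas:
    - [0.12,0.32,-0.13,-0.7,0.77,-0.23,0]
    - [0.24,0.63,-0.25,-1.4,1.53,-0.45,0]
    - [0.35,0.95,-0.38,-2.1,2.3,-0.68,0]
    - [0.47,1.27,-0.5,-2.85,3.06,-0.9,0]

```text
time_s: 32.9
tcp_pos: [0.5383, -0.2103, 0.3303]
ee_rot: [[-0.802, 0.102, 0.589], [-0.188, 0.892, -0.411], [-0.567, -0.44, -0.696]]
wrist_force: [1.2, -0.3, -0.9]
gripper_width: 0.129
```

```bash
python3 t3.py
```

```text
[ 0.5383 -0.2103  0.3303] [ 0.5076 -0.144   0.2883] [ 1.437  2.981 -0.642 -6.302  6.691 -2.072]
[  -0.91     -8.6895  -47.2722   66.7082  -25.9053 -141.7443]
```

Moving out of the limits as wished. Continue to the target.

Call:
play_rows:
  deltas:
    - [0.3,0.6,-0.13,-1.26,1.34,-0.41,0]
    - [0.6,1.2,-0.26,-2.5,2.7,-0.83,0]
    - [0.86,1.8,-0.4,-3.8,4.0,-1.24,0]
    - [1.15,2.4,-0.5,-5,5.35,-1.66,0]
    - [1.44,2.98,-0.64,-6.3,6.69,-2.07,0]
    - [1.44,2.98,-0.64,-6.3,6.69,-2.07,0]
    - [1.44,2.98,-0.64,-6.3,6.69,-2.07,0]
    - [1.44,2.98,-0.64,-6.3,6.69,-2.07,0]

```text
time_s: 33.7
tcp_pos: [0.5109, -0.1453, 0.2874]
ee_rot: [[-0.971, -0.237, 0.001], [-0.237, 0.971, -0.0], [-0.001, -0.001, -1.0]]
wrist_force: [-0.2, 0.1, -2.1]
gripper_width: 0.136
```

```bash
python3 t3.py
```

```text
[ 0.5109 -0.1453  0.2874] [ 0.5076 -0.144   0.2883] [ 0.116  0.081 -0.038 -0.007  0.011 -0.028]
[  1.6481   9.4788  -2.1647   0.0237 -78.2943 -77.9148]
```

```bash
cat > t4.py <<'E'
from ik import *
from h import *
import sys
pan,cr,st=pickle.load(open('poses.pkl','rb'))
s=r.sense(); 
def go(c,al,dy=35):
    p,R=hang2(st,c,np.radians(al),np.radians(dy)); print(c,al,[float(v) for v in delta(s,p,R).round(2)])
E
python3 - <<'E'
from t4 import *
go([-.068,.002,.31],0);go([-.068,.002,.29],0)
E
```

```text
[-0.068, 0.002, 0.31] 0 [-1.59, -1.11, 1.16, -0.01, 0.01, -0.03]
[-0.068, 0.002, 0.29] 0 [-1.59, -1.11, 1.96, -0.01, 0.01, -0.03]
```

Call:
play_rows:
  deltas:
    - [-0.6,-0.4,0.4,0,0,0,0]
    - [-1.2,-0.85,0.8,0,0,0,0]
    - [-1.59,-1.11,1.16,0,0,0,0]
    - [-1.59,-1.11,1.5,0,0,0,0]
    - [-1.59,-1.11,1.6,0,0,0,0]
    - [-1.59,-1.11,1.6,0,0,0,0]

```text
time_s: 34.3
tcp_pos: [0.552, -0.1632, 0.2487]
ee_rot: [[-0.972, -0.237, 0.002], [-0.237, 0.972, -0.001], [-0.002, -0.001, -1.0]]
wrist_force: [0.0, 0.3, -1.6]
gripper_width: 0.131
```

Run:
```python
from t4 import *
print(s['time_s'],s['tcp_pos'],s['wrist_force'])
L,ring=panw(s);print(tost(st,ring))
S,Tp=im2([((0,0,0),L[2:],(0,0,255)),(st,ST[3:],(0,255,0))],(195,160,70,100),(280,120,70,100),5.6,'n3.png')
im2([],(195,160,70,100),(280,120,70,100),5.6,'n3b.png',S,Tp)
go([-.068,.002,.245],0)
```

```text
34.3 [ 0.552  -0.1632  0.2487] [ 0.0195  0.3065 -1.5881]
[-0.0717 -0.      0.3004]
[-0.068, 0.002, 0.245] 0 [-0.16, -0.02, 2.21, -0.02, 0.02, -0.04]
```

View pics/n3.png

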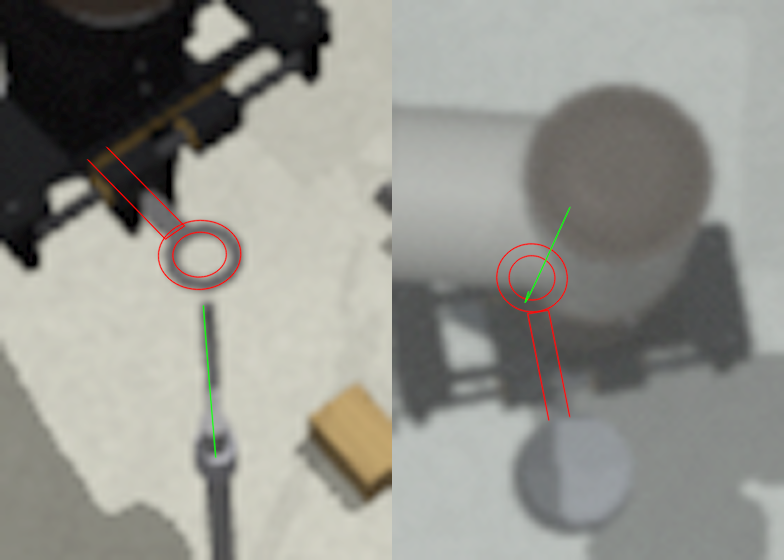

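View pics/n3b.png

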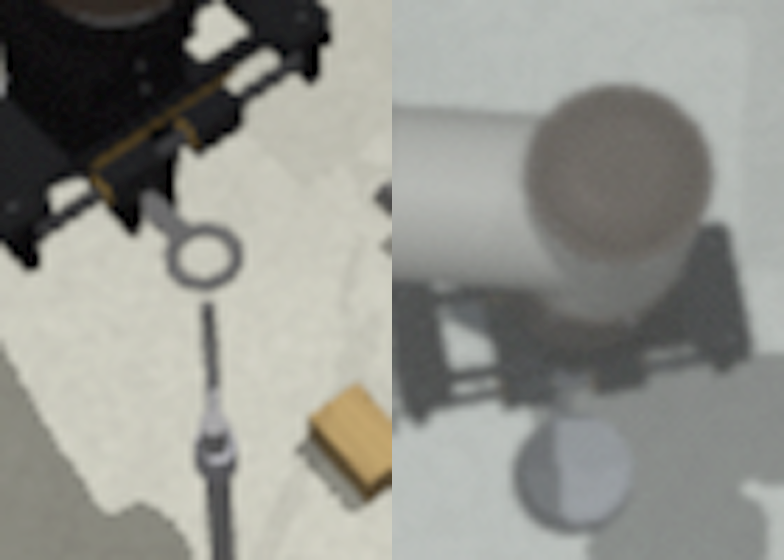

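Run:
```python
from t4 import *
go([-.0695,-.0005,.27],0);go([-.0695,-.0005,.245],0)
```

```text
[-0.0695, -0.0005, 0.27] 0 [-0.03, -0.05, 1.26, -0.02, 0.04, -0.04]
[-0.0695, -0.0005, 0.245] 0 [-0.03, -0.04, 2.26, -0.02, 0.04, -0.04]
```

Call:
play_rows:
  deltas:
    - [-0.03,-0.05,0.5,0,0,0,0]
    - [-0.05,-0.05,1.0,0,0,0,0]
    - [-0.05,-0.05,1.3,0,0,0,0]
    - [-0.05,-0.05,1.3,0,0,0,0]

```text
time_s: 34.8
tcp_pos: [0.5533, -0.1646, 0.2141]
ee_rot: [[-0.972, -0.236, -0.001], [-0.236, 0.972, -0.0], [0.001, 0.0, -1.0]]
wrist_force: [0.5, -0.1, -2.4]
gripper_width: 0.13
```

Run:
```python
from t4 import *
print(s['time_s'],s['tcp_pos'],s['wrist_force'])
L,ring=panw(s);print(tost(st,ring))
c=cap('scene'); x0,y0,f=200,180,10
im=cv2.resize(c['pixels'][y0:y0+50,x0:x0+60,::-1],None,fx=f,fy=f,interpolation=cv2.INTER_CUBIC);cv2.imwrite('pics/n4.png',im)
go([-.0695,-.0005,.245],0)
```

```text
34.8 [ 0.5533 -0.1646  0.2141] [ 0.4682 -0.1307 -2.3748]
[-0.0698 -0.0008  0.2657]
[-0.0695, -0.0005, 0.245] 0 [-0.02, -0.01, 0.83, 0.0, -0.01, -0.05]
```

View pics/n4.png

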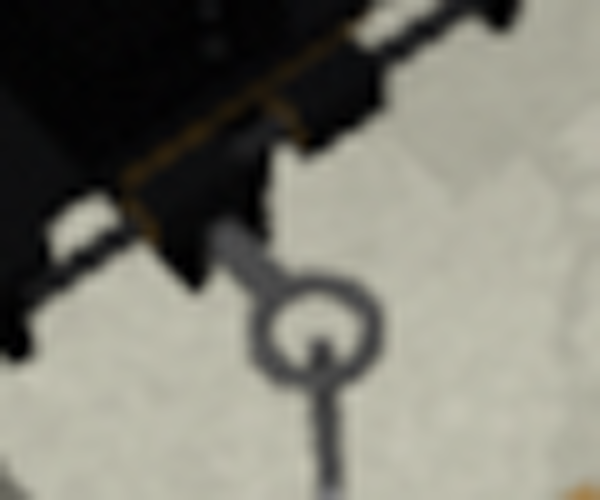

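Call:
play_rows:
  deltas:
    - [0,0,0.3,0,0,0,0]
    - [0,0,0.6,0,0,0,0]
    - [0,0,0.95,0,0,0,0]
    - [0,0,0.95,0,0,0,0]

```text
time_s: 35.25
tcp_pos: [0.5535, -0.1644, 0.1907]
ee_rot: [[-0.972, -0.236, -0.001], [-0.236, 0.972, -0.0], [0.001, 0.0, -1.0]]
wrist_force: [0.1, -0.4, -3.0]
gripper_width: 0.131
```

Run:
```python
from t4 import *
print(s['time_s'],s['tcp_pos'],s['wrist_force'],s['joints'])
L,ring=panw(s);print(tost(st,ring))
c=cap('scene'); x0,y0,f=200,180,10
im=cv2.resize(c['pixels'][y0:y0+50,x0:x0+60,::-1],None,fx=f,fy=f,interpolation=cv2.INTER_CUBIC);cv2.imwrite('pics/n5.png',im)
dx,dyy=-.0015,-.0005
def cp(t):
    a=np.radians(t);return [-.048-.020*np.cos(a)+dx,dyy,.238-.021*np.sin(a)-.007*np.sin(a)**2]
for t in (5,10,15,20,25,30,34,38,41,44,47,50): go(cp(t),t)
```

```text
35.25 [ 0.5535 -0.1644  0.1907] [ 0.1321 -0.4134 -3.0407] [ -0.4784  17.1484  -5.7867   0.0032 -67.0945 -75.8949]
[-0.0697 -0.0007  0.2423]
[np.float64(-0.06942389396183492), -0.0005, np.float64(0.2361165565378419)] 5 [-0.2, -0.01, 0.41, -0.0, -1.01, -0.05]
[np.float64(-0.06919615506024417), -0.0005, np.float64(0.23414231244174513)] 10 [-0.41, -0.01, 0.63, -0.0, -2.01, -0.05]
[np.float64(-0.06881851652578137), -0.0005, np.float64(0.2320958889660926)] 15 [-0.64, -0.02, 0.84, -0.01, -3.01, -0.05]
[np.float64(-0.06829385241571817), -0.0005, np.float64(0.22999873254107736)] 20 [-0.88, -0.03, 1.03, -0.01, -4.01, -0.05]
[np.float64(-0.067626155740733), -0.0005, np.float64(0.2278747731373482)] 25 [-1.13, -0.05, 1.2, -0.01, -5.01, -0.05]
[np.float64(-0.06682050807568878), -0.0005, np.float64(0.22574999999999998)] 30 [-1.39, -0.06, 1.35, -0.01, -6.01, -0.05]
[np.float64(-0.06608075145110083), -0.0005, np.float64(0.22406807210406998)] 34 [-1.61, -0.08, 1.46, -0.01, -6.81, -0.05]
[np.float64(-0.06526021507213445), -0.0005, np.float64(0.22241783565276)] 38 [-1.84, -0.1, 1.54, -0.02, -7.61, -0.05]
[np.float64(-0.06459419160445544), -0.0005, np.float64(0.22120986624455957)] 41 [-2.0, -0.11, 1.6, -0.02, -8.21, -0.05]
[np.float64(-0.06388679600677302), -0.0005, np.float64(0.22003432245881982)] 44 [-2.17, -0.13, 1.65, -0.02, -8.81, -0.05]
[np.float64(-0.06313996720124997), -0.0005, np.float64(0.21889742460789297)] 47 [-2.35, -0.14, 1.69, -0.02, -9.41, -0.05]
[np.float64(-0.06235575219373079), -0.0005, np.float64(0.21780529807266719)] 50 [-2.52, -0.16, 1.72, -0.02, -10.01, -0.05]
```

View pics/n5.png

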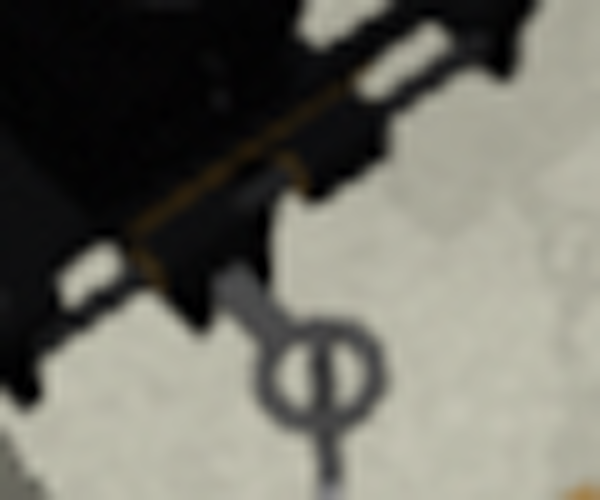

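Call:
play_rows:
  deltas:
    - [-0.2,0,0.41,0,-1,0,0]
    - [-0.41,-0.01,0.63,0,-2,0,0]
    - [-0.64,-0.02,0.84,0,-3,0,0]
    - [-0.88,-0.03,1.03,0,-4,0,0]
    - [-1.13,-0.05,1.2,0,-5,0,0]
    - [-1.39,-0.06,1.35,0,-6,0,0]

```text
time_s: 35.9
tcp_pos: [0.5887, -0.158, 0.1594]
ee_rot: [[-0.838, -0.236, 0.491], [-0.205, 0.972, 0.117], [-0.505, -0.002, -0.863]]
wrist_force: [0.4, 0.1, -2.9]
gripper_width: 0.13
```

```bash
cat >> t4.py <<'E'
dx,dyy=-.0015,-.0005
def cp(t):
    a=np.radians(t);return [float(-.048-.020*np.cos(a)+dx),dyy,float(.238-.021*np.sin(a)-.007*np.sin(a)**2)]
def show(fn,x0=195,y0=180,w=65,h=60,f=10):
    c=cap('scene'); im=cv2.resize(c['pixels'][y0:y0+h,x0:x0+w,::-1],None,fx=f,fy=f,interpolation=cv2.INTER_CUBIC);im=((im/255.)**.7*255).astype(np.uint8)
    L,ring=panw(s)
    for l in L[2:4]:
        q=(pj(c,l)-[x0,y0]+.5)*f; cv2.polylines(im,[q.astype(np.int32)],False,(0,0,255),1)
    cv2.imwrite('pics/'+fn,im); return ring
E
python3 - <<'E'
from t4 import *
print(s['time_s'],s['tcp_pos'],s['wrist_force'],s['moment'],s['joints'],s['gripper_width'])
print(tost(st,show('n6.png')))
for t in (34,38,41,44,47,50,53,56): go(cp(t),t)
E
```

```text
35.9 [ 0.5887 -0.158   0.1594] [ 0.3767  0.1067 -2.8588] [-0.2774  1.303   0.0135] [ -6.3063  10.3309 -20.2442 -18.8011 -31.9708 -56.4005] 0.13035076123536438
[-0.0663 -0.0005  0.2283]
[-0.06608075145110083, -0.0005, 0.22406807210406998] 34 [-0.05, 0.0, 0.27, -0.04, -0.73, -0.02]
[-0.06526021507213445, -0.0005, 0.22241783565276] 38 [-0.2, -0.02, 0.46, -0.05, -1.53, -0.02]
[-0.06459419160445544, -0.0005, 0.22120986624455957] 41 [-0.32, -0.03, 0.6, -0.05, -2.13, -0.02]
[-0.06388679600677302, -0.0005, 0.22003432245881982] 44 [-0.44, -0.05, 0.72, -0.05, -2.73, -0.02]
[-0.06313996720124997, -0.0005, 0.21889742460789297] 47 [-0.57, -0.06, 0.84, -0.05, -3.33, -0.01]
[-0.06235575219373079, -0.0005, 0.21780529807266719] 50 [-0.7, -0.08, 0.96, -0.05, -3.93, -0.01]
[-0.06153630046304097, -0.0005, 0.21676392354364735] 53 [-0.84, -0.1, 1.06, -0.05, -4.53, -0.01]
[-0.06068385806941494, -0.0005, 0.21577908789938843] 56 [-0.99, -0.12, 1.16, -0.05, -5.13, -0.01]
```

View pics/n6.png

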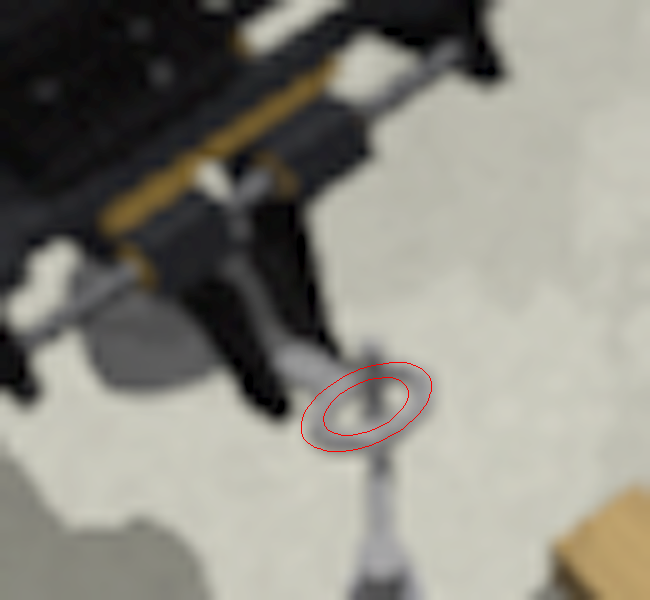

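Call:
play_rows:
  deltas:
    - [-0.05,0,0.27,0,-0.73,0,0]
    - [-0.2,-0.02,0.46,0,-1.53,0,0]
    - [-0.32,-0.03,0.6,0,-2.13,0,0]
    - [-0.44,-0.05,0.72,0,-2.73,0,0]
    - [-0.57,-0.06,0.84,0,-3.33,0,0]
    - [-0.7,-0.08,0.96,0,-3.93,0,0]
    - [-0.84,-0.1,1.06,0,-4.53,0,0]
    - [-0.99,-0.12,1.16,0,-5.13,0,0]

```text
time_s: 36.75
tcp_pos: [0.6251, -0.1526, 0.1472]
ee_rot: [[-0.543, -0.238, 0.805], [-0.136, 0.971, 0.196], [-0.829, -0.003, -0.56]]
wrist_force: [-0.5, -0.1, -3.2]
gripper_width: 0.135
```

Run:
```python
from t4 import *
print(s['time_s'],s['tcp_pos'],s['wrist_force'],s['moment'],s['joints'],s['gripper_width'])
print(tost(st,show('n7.png')))
for t in (59,62,65,68,71,75,80,85,90): go(cp(t),t)
go([-.046,-.0005,.206],90)
```

```text
36.75 [ 0.6251 -0.1526  0.1472] [-0.4579 -0.1315 -3.2212] [-0.4749  2.3477  0.0558] [-27.7391  15.1174 -18.8696 -77.9555 -34.0705  12.0455] 0.13512845026499568
[-0.0599 -0.0002  0.2161]
[-0.059800761498201085, -0.0005, 0.214856336215505] 59 [-0.07, -0.0, 0.12, -0.04, -0.61, 0.02]
[-0.05888943125571782, -0.0005, 0.2140009253878149] 62 [-0.18, -0.02, 0.26, -0.04, -1.21, 0.02]
[-0.05795236523481399, -0.0005, 0.21321777983832743] 65 [-0.29, -0.04, 0.39, -0.04, -1.81, 0.02]
[-0.05699213186831824, -0.0005, 0.21251144975291217] 68 [-0.41, -0.06, 0.51, -0.03, -2.41, 0.02]
[-0.05601136308914314, -0.0005, 0.2118860722747908] 71 [-0.53, -0.09, 0.62, -0.03, -3.01, 0.02]
[-0.05467638090205042, -0.0005, 0.21118446873468402] 75 [-0.71, -0.12, 0.76, -0.03, -3.81, 0.02]
[-0.05297296355333861, -0.0005, 0.21053011301399294] 80 [-0.95, -0.16, 0.91, -0.03, -4.81, 0.03]
[-0.05124311485495316, -0.0005, 0.21013308420453058] 85 [-1.2, -0.2, 1.04, -0.03, -5.81, 0.03]
[-0.0495, -0.0005, 0.21] 90 [-1.47, -0.24, 1.14, -0.03, -6.81, 0.03]
[-0.046, -0.0005, 0.206] 90 [-1.41, -0.32, 1.32, -0.03, -6.81, 0.03]
```

View pics/n7.png

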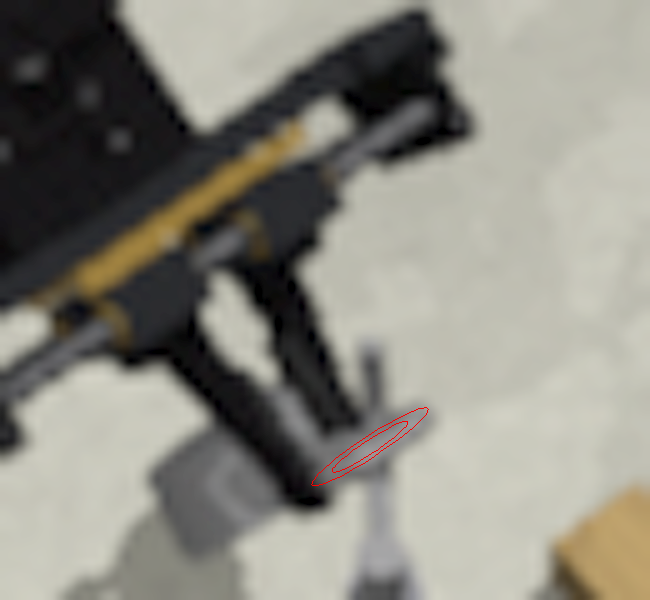

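Still free of contact and on the left wrist branch. Continue to upright.

Call:
play_rows:
  deltas:
    - [-0.07,0,0.12,0,-0.61,0,0]
    - [-0.18,-0.02,0.26,0,-1.21,0,0]
    - [-0.29,-0.04,0.39,0,-1.81,0,0]
    - [-0.41,-0.06,0.51,0,-2.41,0,0]
    - [-0.53,-0.09,0.62,0,-3.01,0,0]
    - [-0.71,-0.12,0.76,0,-3.81,0,0]
    - [-0.95,-0.16,0.91,0,-4.81,0,0]
    - [-1.2,-0.2,1.04,0,-5.81,0,0]
    - [-1.47,-0.24,1.14,0,-6.81,0,0]
    - [-1.47,-0.24,1.14,0,-6.81,0,0]

```text
time_s: 37.8
tcp_pos: [0.6691, -0.1468, 0.1593]
ee_rot: [[-0.001, -0.241, 0.971], [0.003, 0.971, 0.241], [-1.0, 0.003, -0.0]]
wrist_force: [0.4, 3.3, 2.4]
gripper_width: 0.132
```

Run:
```python
from t4 import *
print(s['time_s'],s['tcp_pos'],s['wrist_force'],s['moment'],s['joints'],s['gripper_width']);print(s['ee_rot'])
print(tost(st,show('n8.png',195,160,65,60)))
go([-.047,-.0005,.205],90)
L,ring=panw(s)
im2([((0,0,0),L,(0,0,255)),(st,ST[2:],(0,255,0))],(180,150,90,130),(270,120,90,130),4.4,'n9.png')
```

```text
37.8 [ 0.6691 -0.1468  0.1593] [0.4265 3.2934 2.3518] [-0.505   1.4975  0.4218] [ -45.3626   38.6527  -27.0527 -118.4108  -77.8536   68.5844] 0.1316276280584237
[[-0.0012 -0.2409  0.9706]
 [ 0.0033  0.9705  0.2409]
 [-1.      0.0035 -0.0004]]
[-0.0501  0.0002  0.2076]
[-0.047, -0.0005, 0.205] 90 [0.1, -0.1, 0.09, 0.01, -0.0, -0.04]
```

View pics/n9.png

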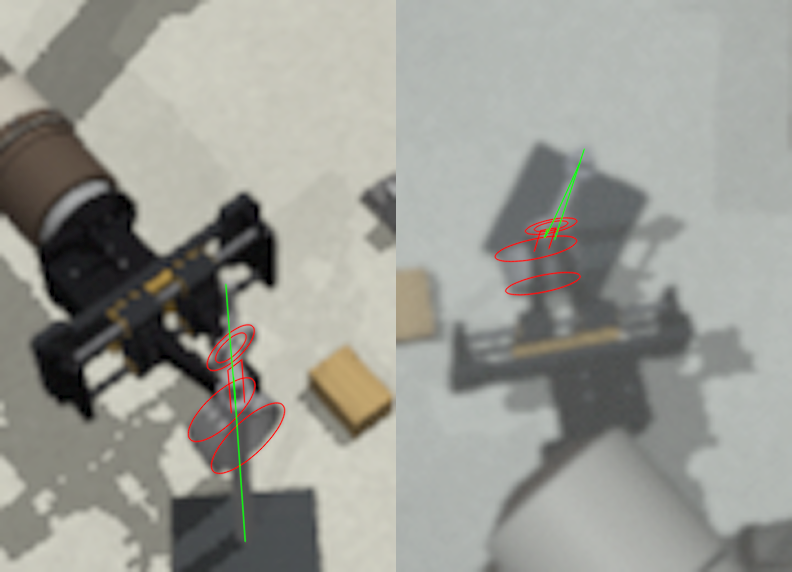

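View pics/n8.png

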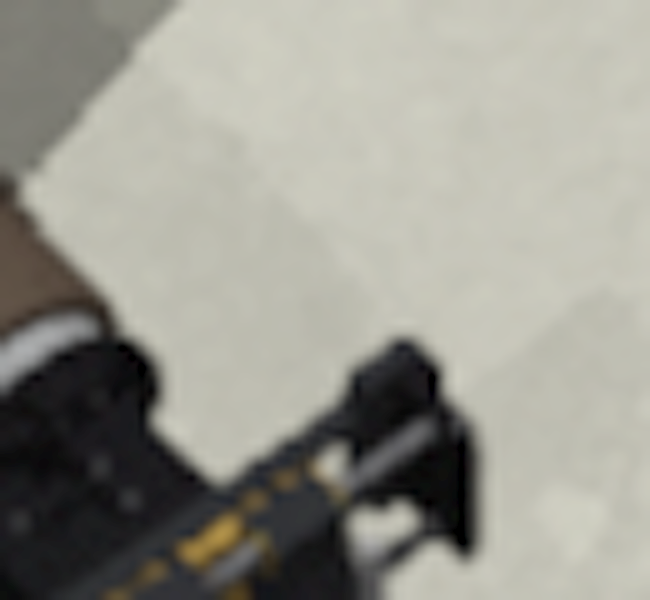

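Call:
play_rows:
  deltas:
    - [0,0,0,0,0,0,14]
    - [0,0,0,0,0,0,16]
    - [0,0,0,0,0,0,20]
    - [0,0,0,0,0,0,40]
    - [0,0,0,0,0,0,50]
    - [0,0,0,0,0,0,50]
    - [0,0,0,0,0,0,50]

```text
time_s: 38.65
tcp_pos: [0.6688, -0.1479, 0.1606]
ee_rot: [[-0.002, -0.236, 0.972], [-0.002, 0.972, 0.236], [-1.0, -0.001, -0.003]]
wrist_force: [0.0, -0.6, -0.3]
gripper_width: 0.506
```

Run:
```python
from t4 import *
print(s['time_s'],s['wrist_force'],s['gripper_width'])
im2([(st,ST[2:],(0,255,0))],(180,150,90,130),(270,120,90,130),4.4,'o9.png')
```

```text
38.65 [ 0.0276 -0.6083 -0.3438] 0.5062562062410858
```

View pics/o9.png

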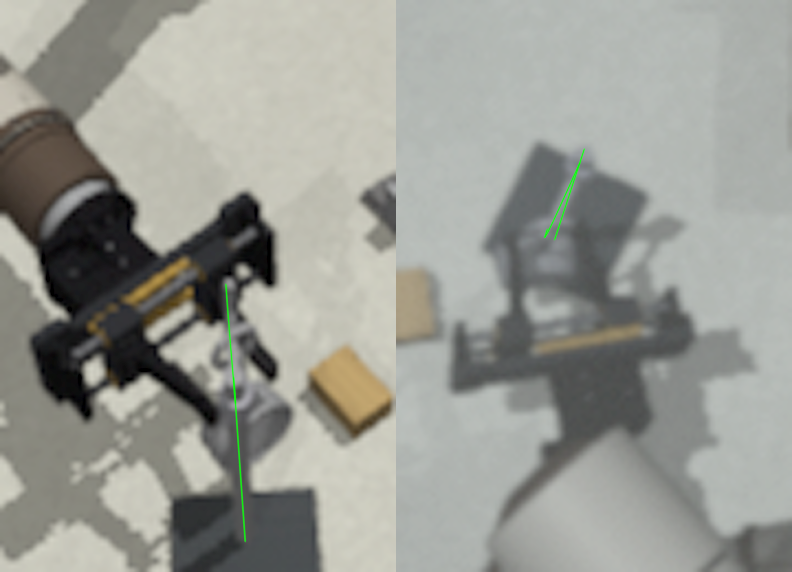

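Call:
play_rows:
  deltas:
    - [0,0,-0.5,0,0,0,50]
    - [0,0,-1.2,0,0,0,50]
    - [0,0,-2,0,0,0,50]
    - [0,0,-3,0,0,0,50]
    - [0,0,-4,0,0,0,50]
    - [0,0,-5,0,0,0,50]
    - [0,0,-5,0,0,0,50]

```text
time_s: 39.45
tcp_pos: [0.5451, -0.178, 0.1607]
ee_rot: [[-0.004, -0.234, 0.972], [-0.0, 0.972, 0.234], [-1.0, 0.001, -0.004]]
wrist_force: [0.7, -0.3, 0.2]
gripper_width: 0.575
```

Run:
```python
from t4 import *
print(s['time_s'],s['tcp_pos'],s['wrist_force'],s['joints'])
S,Tp=im2([(st,ST[3:],(0,255,0))],(190,180,70,110),(275,120,70,110),5.5,'p1.png')
cv2.imwrite('pics/p_s.png',S['pixels'][:,:,::-1])
```

```text
39.45 [ 0.5451 -0.178   0.1607] [ 0.6867 -0.3468  0.1851] [ -58.9345   37.207   -34.3589 -106.6269  -84.3354   72.3331]
```

View pics/p1.png

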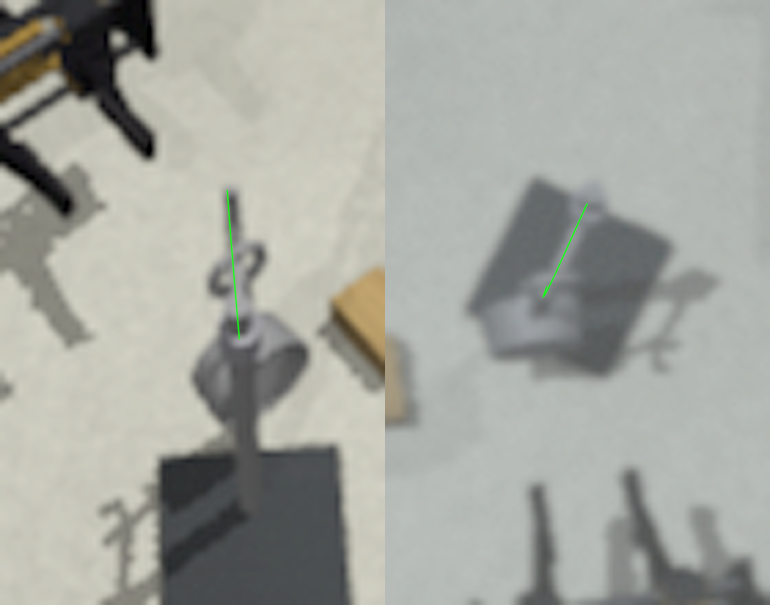

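View pics/p_s.png

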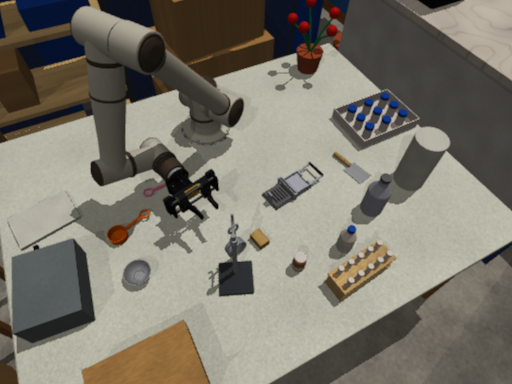

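Call:
play_rows:
  deltas:
    - [0,0,-1,0,0,0,50]
    - [0,0,-1,0,0,0,50]
    - [0,0,-1,0,0,0,50]
    - [0,0,-1,0,0,0,50]
    - [0,0,-1,0,0,0,50]
    - [0,0,-1,0,0,0,50]
    - [0,0,-1,0,0,0,50]
    - [0,0,-1,0,0,0,50]
    - [0,0,-1,0,0,0,50]
    - [0,0,-1,0,0,0,50]
    - [0,0,-1,0,0,0,50]
    - [0,0,-1,0,0,0,50]

```text
time_s: 40.75
tcp_pos: [0.5231, -0.1832, 0.1611]
ee_rot: [[-0.002, -0.236, 0.972], [-0.002, 0.972, 0.236], [-1.0, -0.001, -0.003]]
wrist_force: [0.3, 0.2, 0.1]
gripper_width: 0.576
```

Call:
play_rows:
  deltas:
    - [0,0,0,0,0,0,50]
    - [0,0,0,0,0,0,50]
    - [0,0,0,0,0,0,50]
    - [0,0,0,0,0,0,50]
    - [0,0,0,0,0,0,50]
    - [0,0,0,0,0,0,50]
    - [0,0,0,0,0,0,50]
    - [0,0,0,0,0,0,50]
    - [0,0,0,0,0,0,50]
    - [0,0,0,0,0,0,50]
    - [0,0,0,0,0,0,50]
    - [0,0,0,0,0,0,50]

```text
time_s: 41.95
tcp_pos: [0.5231, -0.1832, 0.1611]
ee_rot: [[-0.002, -0.236, 0.972], [-0.002, 0.972, 0.236], [-1.0, -0.001, -0.003]]
wrist_force: [-0.4, 0.1, -0.3]
gripper_width: 0.574
```

Run:
```python
from t4 import *
print(s['time_s'],s['tcp_pos'],s['wrist_force'])
I=[]
for i in range(8):
    c=cap('scene');I.append(c['pixels'][200:260,215:255].astype(float))
print([round(abs(I[i]-I[0]).mean(),2) for i in range(1,8)])
S,Tp=im2([(cr,CR[2:3],(0,255,0))],(190,160,110,110),(275,120,30,110),5.2,'p2.png')
from h import tri
```

```text
41.95 [ 0.5231 -0.1832  0.1611] [-0.3751  0.1409 -0.3419]
[np.float64(0.41), np.float64(0.41), np.float64(0.44), np.float64(0.39), np.float64(0.4), np.float64(0.39), np.float64(0.47)]
```

View pics/p2.png

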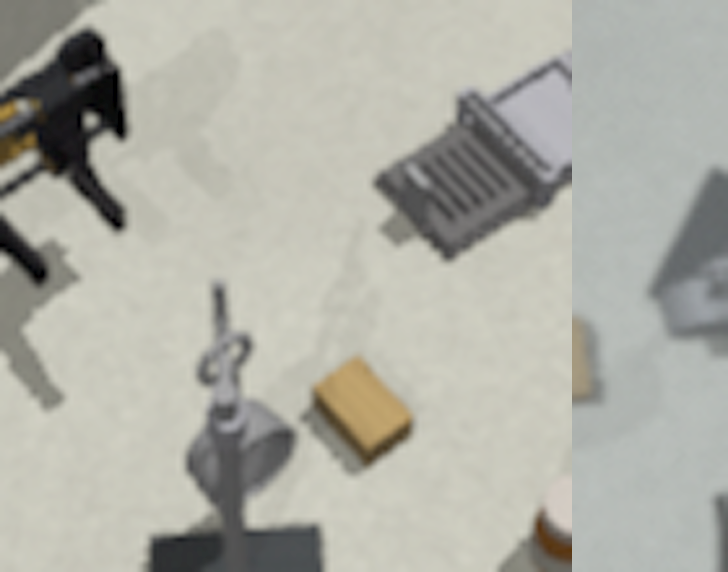

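Run:
```python
from t4 import *
c=cap('scene');u=P((223,362),(190,160),5.2)
for z in (.203,.208,.213): print(z,tost(st,atz(c,u,z))+[.048,0,-.217])
r.finish_job(); print(r.sense()['time_s'])
```

```text
0.203 [-0.0023  0.0015 -0.014 ]
0.208 [ 0.0005  0.0014 -0.009 ]
0.213 [ 0.0033  0.0014 -0.004 ]
the job is handed in; nothing more can be done
the job is handed in; nothing more can be done
```

The steel pan now hangs by its ring on the hook, with the gripper clear and the leaf open. I handed the job in at about 42 s; the system gives no verdict.

- **Sequence:** I set the pan upright in the nest and swung the leaf shut, which turned the pan mouth-down onto the bed. I then swung the leaf back open, gripped the handle, threaded the ring over the hook tip and tilted the pan upright. I released it with the ring resting on the bar.
- **Last checks:**
  - The ring centre is about 0–3 mm along the bar from the seat and 1–2 mm to the side. Its height was assumed at 9 mm below the seat, not measured.
  - Eight successive pictures showed no movement of the pan.
  - The wrist force was near zero.
  - The leaf looked flat and open, and the things visible in the last pictures looked to be where they started. I did not measure the displacement of the other things.
- **Things that disagreed or went wrong:**
  - The real fingertips sit about 4 cm behind the reported TCP. The first grasps therefore closed on nothing, without moving the pan, until I corrected for this.
  - The pan turned about 15° around its own axis while the leaf was swinging over, but stayed centred on the bed.
  - My first tilt test ran into the wrist joint limits. One joint read 117.637° against its limit of 117.63°, which I put down to sensor noise. I backed out and hung the pan with the handle turned 35° from the hook direction.
  - The two cameras differed by about 2–4 mm.

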